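Changing a lid press over to the next jar size

TASK

Change the hand-lever lid press over to the next jar size: with the blue scraper sweep all the broken-cap splinters off the steel bed into the catch trough along its front edge (they are sharp, so do not touch them with the fingers) and stand the scraper back upright on its rubber mat, and spin the knurled brass stop collar up its threaded rod until its top face is level with the tip of the red index on the yellow rule, without shifting the index. Put all the left-over red caps lying loose on the bench into the white cap box and press its blue lid down until it snaps shut. Leave the jars, the label roll and the spray bottle where they are.

Things in the scene. Friction and masses are not known exactly. Their poses are not given: they have to be found in the camera images.
- press: Hand-lever lid press, fixed to the bench, with green base. Origin: at bench level under the centre of its bed; its x axis points to its back, y to the left seen from the robot, z up. Behind the bed, from x = 175 mm, stands a green pillar 35 mm wide; its steel lever is parked up and leans back over x = 210 to 350 mm, top about 0.51 m above the bench, a cross lug at 350 mm height.
- bed (a point): Point on the stainless bed's top face, 50 mm above the bench. The flat bed reaches along the press's x from 99 mm before to 95 mm behind this point and is 148 mm wide (along y) between its fences, which are 8 mm wide and rise 8 mm above it. It ends open at its front edge, x = -99 mm, above the trough.
- trough (a point): Middle of the floor of the steel trough that catches the sweepings along the front edge of the bed: inside 66 mm along the press's x by 159 mm along its y; floor 7 mm, rim 44 mm above the bench, 6 mm lower than the bed.
- rod_top (a point): Top centre of the upright threaded steel rod (diameter 22 mm), 135 mm above the bench, to the right of the bed: at x = -10, y = -112 mm of the press. It stands on a green lug 50 mm high. 60 mm further right (y = -172 mm) stands the yellow rule, 16 by 4 mm, its top also 135 mm above the bench.
- collar_top (a point): Centre of the top face of the knurled brass stop collar on the threaded rod: 40 mm in diameter, 18 mm high (from this point down). The rod stands out up to 40 mm above it. Right-hand thread, lead 15 mm a turn: turned anticlockwise seen from above it rises 2.4 mm per rad. It stays where it is left; turning takes about 0.03 N m. It starts 8 to 16 mm below the index.
- index_tip (a point): Tip of the red index that is clamped on the yellow rule and points to the rod, 42 mm from the rod's axis. The upper face of the pointer, at the height of this point, shows where the collar's top face must be. The index's red block is 26 by 12 mm and 12 mm high; a firm knock would shift it.
- scraper: Blue scraper block with a steel underside, 105 mm long (along its own y), 36 mm thick (its own x) and 22 mm high, with a square handle, 30 mm by 30 mm, standing on its middle from 22 to 68 mm height. Origin: centre of its underside, z up; about 250 g. It starts standing on the rubber mat.
- mat: Black rubber mat on which the scraper belongs, 150 mm along its x, 110 mm along its y, 4 mm thick, fixed. Origin: centre of its underside.
- splinter0: Red plastic splinter of a broken cap on the bed of the press, about 26 by 25 mm and 10 mm high, 12 g. Origin: near the middle of its underside. Two to four of the splinters are there.
- splinter1: As splinter0.
- splinter2: As splinter0.
- splinter3: As splinter0.
- cap0: Red screw cap lying flat on the bench, 52 mm in diameter, 18 mm high, 30 g. Origin: centre of its underside. One to three of the four caps are there.
- cap1: As cap0.
- cap2: As cap0.
- cap3: As cap0.
- cap_box: White open cap box with a hinged lid, fixed to the bench. Origin: centre of its underside; 130 mm along its x (its front faces -x), 220 mm along its y, 62 mm high, walls and floor 4 mm. The lid's hinge axis runs along y on the back rim, at x = 65 mm, z = 63 mm; it opens upwards and backwards. A small spring catch sits in the middle of the front wall.
- lid (a joint): Angle of the blue lid (rad): 0 = shut, 1.57 = upright; starts open at 1.7 to 1.95. A weak spring opens it (about 2 N at the front edge when nearly shut). Over the last 0.08 rad the catch must be overcome with about 7 N at the front edge, then it holds the lid by itself; let go before that, the lid springs open.
- lid_front (a point): Point on the outer face of the lid, on its middle line, 118 mm from the hinge and 14 mm from its front edge: the place to press. It moves with the lid. The lid is 134 mm long, 224 mm wide and 5 mm thick, with a 10 mm tab at the middle of its front edge.
- jar_a: White jar with a red lid, 66 mm in diameter, 85 mm high, to be left alone. Origin: centre of its underside.
- jar_b: As jar_a.
- jar_c: As jar_a.
- label_roll: Roll of paper labels lying flat, 90 mm in diameter, 50 mm high, to be left alone. Origin: centre of its underside.
- spray: White bottle with a blue cap, 60 mm in diameter, 160 mm high, to be left alone. Origin: centre of its underside.
There are look-alikes about, which are no part of the job. What is shaped like the scraper but orange is not meant.

How it is judged:
By the outcome, as a careful person would: the job done as asked, in the order asked, and still so for the second after the job is handed in, with the robot touching nothing.
Of splinter0, splinter1, splinter2, splinter3 only 2 to 4 are there at a start; the rules pass over those that are not, and their reading is None.
Of cap0, cap1, cap2, cap3 only 1 to 3 are there at a start; the rules pass over those that are not, and their reading is None.
At some moment in a run one of cap0, cap1, cap2, cap3, scraper may be knocked a few centimetres aside while the robot is not near it.
Once in a run the grip may slacken for a moment while it holds something.
It also fails if it takes over 210 s, if anything falls off the work surface, if the arm or the gripper's body presses on something with over 40 N, if the wrist force passes 120 N, or if a joint passes its speed limit or range.

ROBOT

A 6-joint arm with a two-finger parallel gripper is mounted at the origin on the work surface. World frame = base frame: x ahead of the robot, y to its left, z up, the work surface at z = 0. Lengths are in m, angles in degrees, forces in N, time in s.
With the tool pointing down it reaches from about 0.4 to 0.825 m from the base axis. Payload 7 kg.
Tool frame: the origin (TCP) lies midway between the tips of the shut fingers; the grasp point (between the pads) lies 19 mm behind it (ctrl.hold_point_z is the distance from the TCP to the grasp point, in m); z points along the fingers, y is the line along which they close (so a half turn about z gives the same grasp; the last joint's range is limited). The gripper opens to 88 mm and grips with 3 to 60 N. Pads are 19 mm wide; open, the fingers measure 130 mm over their backs; the gripper's body (78 mm by 193 mm) begins 47 mm behind the grasp point.
Start: joints at [88.986, 20.546, 0.682, 0, -70.136, -16.507], TCP at [0.203, 0.644, 0.227] pointing down, gripper open.
Joint ranges: [-176.03, 176.03], [-82.01, 121.73], [-58.28, 71.71], [-173.87, 95.51], [-174.79, -0.11], [-173.66, 173.66]. Speed limits (degrees/s): [136.94, 136.94, 172.46, 180, 180, 180].

INTERFACE

Orientations are given as [roll, pitch, yaw] about the fixed x, y, z axes, in that order (R = Rz(yaw) Ry(pitch) Rx(roll)).
In Python, from plant import ctrl gives the robot as it stands.
- The arm moves only by the tool apply_moves, never from a script. Its argument "deltas" is a list of rows, each an object with "fingers": the finger opening in mm, from 0 to 87.6; "delta_pos": the shift along the tool's x, y, z in mm, a list of three; "angular": the turn, a rotation vector about the tool's x, y, z in degrees, a list of three. A call has 1 to 10 rows; each row is the pose to reach, as a shift and turn from the pose commanded when the call began, along the tool's axes at that moment; what a row does not reach only later rows make up. A row lasts 1/10 s, in which the tool goes at most 50 mm and 8.59 degrees, less where a joint would pass 70% of its speed; a pose out of reach is approached as far as the arm can. A call with a gripper value outside its range is refused whole. The fingers move at their own pace and stop on an object; the grip force is fixed at half the most. Time passes only in rows, so rows that repeat a pose let the fingers close. It gives the time, the measured TCP pose, the force, the opening and the grip force at its end, in the units of the state.
- ctrl.get_obs(): the state, without advancing time (a new reading comes with each control period).
- ctrl.snapshot(name): name is "side" or "top" or "wrist"; returns the picture (420x560x3 uint8, red, green, blue); there is no depth.
- ctrl.camera_params(name): a dict with "fx", "fy", "cx", "cy" (pixels), "cam_to_world" (4x4, takes a point from camera to world coordinates); the wrist camera has in their place "mount" (4x4, takes a point from camera to tool coordinates, whose origin is the TCP and whose axes are the flange's). Camera axes: x right, y up, looking along -z (the intrinsics and any distortion apply to the point x, -y, -z); pixel columns grow to the right and rows downward; lengths in m; the calibration is good to about 2 mm. A picture is of the moment at which its call begins: read the wrist's pose just before it. camera_params takes no time and is no camera call.
- ctrl.close_job(): hands the job in; it is judged then, once.
The state is a dict: "clock": time; "joint_pos": joint angles; "qvel": joint speeds; "tau": joint torques, N m; "tool_pos": TCP position; "orientation": TCP orientation; "force": force on the tool from outside, world axes, zero at the start; "moment": the same for the moment, N m; "opening": finger opening in m; "gripper_force": force on a finger pad.
Only numpy, scipy, OpenCV 4.12 (cv2) and the standard library are available. Lean on these libraries where they do the work, as an engineer would, in place of code of your own. Each camera call takes 0.05 s, during which the arm holds its last target. There are 200 camera calls.

## Working session

There is one attempt and no reset: what is moved stays moved. The work goes in short steps, Python scripts to look and compute and a tool call to move; the robot and the scene stay as the last step left them, time stands still between calls to the robot, and variables do not carry over. Pictures are saved under pics/ and viewed, at most 14 in all, crops included, and the job is handed in when it is done.

Besides the shell and the picture viewer there is one more tool, called after "Call:" by a JSON object that holds its "fn" and its "kwargs", one argument or row to a line. apply_moves: Moves the arm, as the interface text tells. Its arguments: {"type":"object","properties":{"deltas":{"type":"array"}},"required":["deltas"]}

```bash
ls; mkdir -p pics
python3 - <<'E'
from plant import ctrl
import cv2,numpy as np
np.set_printoptions(precision=4,suppress=True)
o=ctrl.get_obs();print({k:o[k] for k in('clock','tool_pos','orientation','opening')})
ims=[]
for n in('side','top'):
    im=ctrl.snapshot(n);cv2.imwrite(f'pics/{n}0.png',im[:,:,::-1]);
    p=ctrl.camera_params(n);print(n,p)
print(ctrl.camera_params('wrist'))
E
```

```text
pics
{'clock': 0.0, 'tool_pos': array([0.2031, 0.6432, 0.2256]), 'orientation': array([179.9062,  -0.009 , -17.5258]), 'opening': 0.08779447219453389}
side {'fx': 434.54125030829823, 'fy': 434.54125030829823, 'cx': 278.9470159356012, 'cy': 200.10712286585908, 'cam_to_world': array([[ 0.9435,  0.2108, -0.2558,  0.097 ],
       [-0.3311,  0.6369, -0.6963, -1.1647],
       [ 0.0161,  0.7416,  0.6706,  1.1459],
       [ 0.    ,  0.    ,  0.    ,  1.    ]])}
top {'fx': 450.81467982913244, 'fy': 450.81467982913244, 'cx': 280.27958534083257, 'cy': 209.16984946555235, 'cam_to_world': array([[ 0.1288,  0.9664, -0.2225,  0.2267],
       [-0.9917,  0.1261, -0.0262, -0.1046],
       [ 0.0027,  0.224 ,  0.9746,  1.3499],
       [ 0.    ,  0.    ,  0.    ,  1.    ]])}
{'fx': 332.8114474853244, 'fy': 332.8114474853244, 'cx': 278.5884604431735, 'cy': 207.24090605409472, 'mount': array([[ 0.0004,  0.9564,  0.2919,  0.0791],
       [ 1.    , -0.0005,  0.0003,  0.0005],
       [ 0.0005,  0.2919, -0.9564, -0.1579],
       [ 0.    ,  0.    ,  0.    ,  1.    ]])}
```

View pics/top0.png

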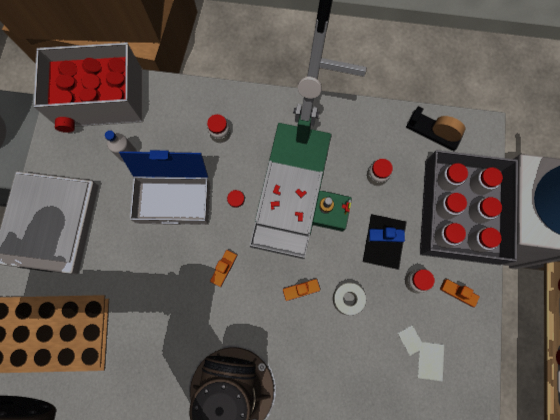

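View pics/side0.png

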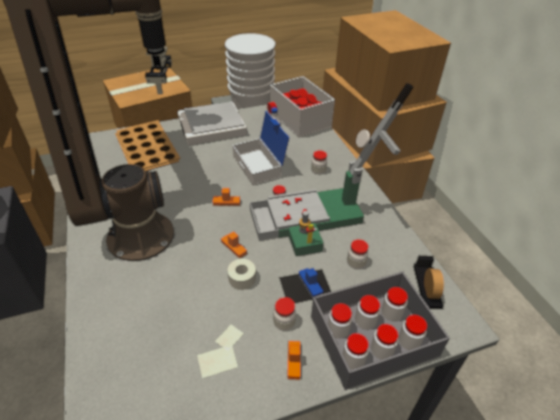

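The top view shows the press with four splinters on the bed (277,198). The collar and index are at (327,204) and (348,206), the blue scraper on its mat at (386,235), and the open box at (170,195). A loose cap lies at (236,198), and there is an unclear red thing at (65,124).

```bash
cat > h.py <<'E'
from plant import ctrl
import cv2,numpy as np
from scipy.spatial.transform import Rotation as R
np.set_printoptions(precision=4,suppress=True)
def pose():
    o=ctrl.get_obs();T=np.eye(4);T[:3,:3]=R.from_euler('xyz',o['orientation'],degrees=True).as_matrix();T[:3,3]=o['tool_pos'];return T
def shot(n,f=None):
    T=pose();p=ctrl.camera_params(n);im=ctrl.snapshot(n)
    C=T@p['mount'] if n=='wrist' else p['cam_to_world']
    if f: cv2.imwrite(f'pics/{f}.png',im[:,:,::-1])
    return im,(p,C)
def ray(c,u,v):
    p,C=c;d=C[:3,:3]@np.array([(u-p['cx'])/p['fx'],-(v-p['cy'])/p['fy'],-1]);return C[:3,3],d/np.linalg.norm(d)
def onz(c,u,v,z):
    o,d=ray(c,u,v);return o+d*(z-o[2])/d[2]
def proj(c,P):
    p,C=c;q=np.linalg.inv(C)@np.append(P,1);return np.array([p['cx']-p['fx']*q[0]/q[2],p['cy']+p['fy']*q[1]/q[2]])
def two(c1,a,c2,b):
    o1,d1=ray(c1,*a);o2,d2=ray(c2,*b);s=np.linalg.lstsq(np.c_[d1,-d2],o2-o1,rcond=None)[0]
    return (o1+d1*s[0]+o2+d2*s[1])/2,np.linalg.norm(o1+d1*s[0]-o2-d2*s[1])
def blobs(im,col,amin=15):
    h=cv2.cvtColor(im,cv2.COLOR_RGB2HSV);H,S,V=cv2.split(h)
    m={'red':((H<5)|(H>174))&(S>150)&(V>90),'blue':(H>105)&(H<130)&(S>150)&(V>50),'brass':(H>14)&(H<30)&(S>90)&(V>90),'green':(H>55)&(H<85)&(S>90),'yellow':(H>20)&(H<32)&(S>140)&(V>120)}[col]
    n,l,s,c=cv2.connectedComponentsWithStats(m.astype(np.uint8))
    out=[]
    for i in range(1,n):
        if s[i,4]>=amin:
            cn=cv2.findContours((l==i).astype(np.uint8),0,2)[0][0];out.append((c[i],s[i,4],cv2.minAreaRect(cn)))
    return out,m
E
python3 - <<'E'
from h import *
im,c=shot('top')
for col,z in(('red',.018),('blue',.02),('green',.05)):
    for a,n,r in blobs(im,col)[0]: print(col,a,n,onz(c,*a,z), np.array(r[0]),np.array(r[1]),r[2])
cv2.imwrite('pics/c1.png',cv2.resize(im[110:280,20:440],None,fx=1.9,fy=1.9,interpolation=cv2.INTER_CUBIC)[:,:,::-1])
E
```

```text
red [86.0706 79.1256] 2905 [0.8784 0.6114 0.018 ] [85.9596 79.3736] [42.6533 78.8039] 86.3086166381836
red [216.3231 122.8077] 260 [0.7831 0.1684 0.018 ] [216.25 122.75] [16.9706 17.6777] 45.0
red [ 61.7302 121.246 ] 126 [0.7247 0.6549 0.018 ] [ 62.  121.5] [ 9. 14.] 90.0
red [382.2688 167.6344] 279 [ 0.7027 -0.3652  0.018 ] [382. 168.] [18. 18.] 90.0
red [457.8214 172.0679] 280 [ 0.7187 -0.5982  0.018 ] [458. 172.] [18. 18.] 90.0
red [492.4064 176.3286] 283 [ 0.7187 -0.7047  0.018 ] [492.4 176.2] [18.3412 18.3412] 71.56504821777344
red [276.3171 189.4146] 41 [ 0.5908 -0.0487  0.018 ] [277.1 189.2] [6.6408 7.9057] 18.434947967529297
red [300.3023 192.7209] 43 [ 0.5899 -0.1228  0.018 ] [300.5 192. ] [7.7782 6.364 ] 45.0
red [235.1651 197.8624] 218 [0.5481 0.0722 0.018 ] [235.25 197.75] [15.5563 16.2635] 45.0
red [456.5533 201.8832] 291 [ 0.6229 -0.5983  0.018 ] [456.5 202. ] [18. 19.] 90.0
red [491.66   206.2633] 300 [ 0.623  -0.7048  0.018 ] [491.7501 206.25  ] [19.799  17.6777] 45.0
red [273.9512 204.2683] 41 [ 0.5435 -0.0477  0.018 ] [274.5 205. ] [6. 7.] 90.0
red [345.2812 206.625
[... 285 characters left out ...]
.7047  0.018 ] [491.0001 237.    ] [19.799  18.3848] 45.0
red [423.5427 279.436 ] 328 [ 0.3757 -0.5121  0.018 ] [423.5 279. ] [19. 20.] 0.0
blue [109.1077 134.8   ] 65 [0.6986 0.4955 0.02  ] [109. 135.] [8. 8.] 90.0
blue [164.423  163.7974] 1856 [0.6269 0.3055 0.02  ] [163.  163.5] [25. 88.] 90.0
blue [553.5701 221.6262] 107 [ 0.5987 -0.8902  0.02  ] [555.  220.5] [16.2635 16.2635] 45.0
blue [386.6796 234.6068] 412 [ 0.4941 -0.3943  0.02  ] [386.5 234. ] [14. 35.] 90.0
green [300.1434 145.9726] 2190 [ 0.728  -0.1043  0.05  ] [300.6847 143.1072] [54.5347 46.6668] 11.689370155334473
green [331.2721 212.0501] 838 [ 0.5344 -0.2202  0.05  ] [331.3462 210.2692] [32.9475 34.5164] 11.309932708740234
```

View pics/c1.png

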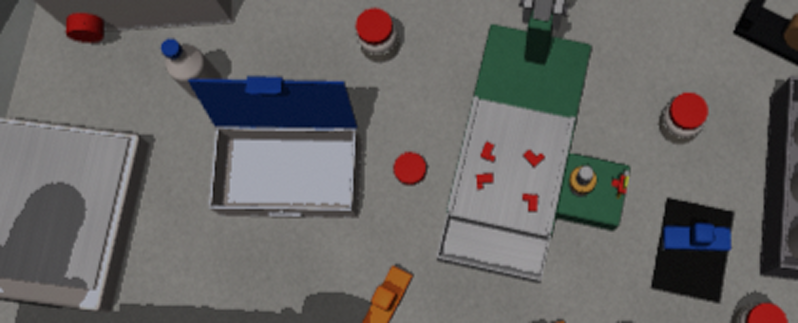

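One loose cap is in view, at crop (410,168). There are four splinters. The red thing at the upper left is a different part lying on its side and out of reach. Next I'll get the press frame, the mat and the box from corner pixels.

```bash
cat > m.py <<'E'
from h import *
p=ctrl.camera_params('top');c=(p,p['cam_to_world'])
g=lambda u,v,z:onz(c,20+u/1.9,110+v/1.9,z)
bl,br=g(476,100,.05),g(577,115,.05);fl,fr=g(438,260,.044),g(541,279,.044);el,er=g(450,220,.05),g(548,237,.05)
print('bed back',bl,br,'edge',el,er,'trough',fl,fr)
ax=(bl+br-el-er)[:2];print('press yaw from length',np.degrees(np.arctan2(ax[1],ax[0])),'len',np.linalg.norm(ax)/2)
for a,b in((bl,br),(el,er),(fl,fr)): d=(a-b)[:2];print('yaw from width',np.degrees(np.arctan2(-d[0],d[1])),np.linalg.norm(d))
print('rod top',g(585,173,.135),'lug?')
print('mat',[g(*q,.004)[:2] for q in((670,199),(733,211),(719,300),(653,288))])
print('scraper block ends',g(664,237,.026),g(731,237,.026),'handle top',g(704,232,.072))
print('box',[g(*q,.062)[:2] for q in((216,127),(356,128),(353,208),(211,209))])
E
python3 m.py
```

```text
bed back [ 0.6632 -0.0217  0.05  ] [ 0.6592 -0.1841  0.05  ] edge [ 0.465  -0.0079  0.05  ] [ 0.4582 -0.161   0.05  ] trough [0.4019 0.002  0.044 ] [ 0.3933 -0.1581  0.044 ]
press yaw from length -5.284248558974928 len 0.20045248530055518
yaw from width -1.4143617414311733 0.16251253621349868
yaw from width -2.5622281280741124 0.15326620211597913
yaw from width -3.0729184369202147 0.16040672564802824
rod top [ 0.5442 -0.2001  0.135 ] lug?
mat [array([ 0.5532, -0.3505]), array([ 0.5467, -0.4524]), array([ 0.4017, -0.4402]), array([ 0.407 , -0.3359])]
scraper block ends [ 0.4859 -0.3423  0.026 ] [ 0.4995 -0.4464  0.026 ] handle top [ 0.4924 -0.3934  0.072 ]
box [array([0.5622, 0.3756]), array([0.589 , 0.1579]), array([0.4621, 0.1414]), array([0.4324, 0.3569])]
```

```bash
cat > g.py <<'E'
# usage: g.py x y z yaw  [more sets] : prints deltas from the current pose (tool down) for each target
from h import *
import sys
def go(*ts):
    T=pose();o=ctrl.get_obs();print('t',round(o['clock'],2),'tcp',T[:3,3],o['orientation'],'j1,j6',o['joint_pos'][[0,5]])
    for t in ts:
        D=R.from_euler('xyz',[180,0,t[3]],degrees=True).as_matrix()
        d=T[:3,:3].T@(np.array(t[:3])-T[:3,3])*1000
        a=R.from_matrix(T[:3,:3].T@D).as_rotvec(degrees=True)
        print('  ->',t,'pos',d.round(1),'ang',a.round(1))
if __name__=='__main__':
    a=[float(v) for v in sys.argv[1:]];go(*[a[i:i+4] for i in range(0,len(a),4)])
E
python3 g.py 0.55 0.25 0.3 -95
```

```text
t 0.15 tcp [0.2032 0.6433 0.2258] [179.9264  -0.0106 -17.525 ] j1,j6 [ 88.9845 -16.5057]
  -> [0.55, 0.25, 0.3, -95.0] pos [449.2 270.7 -73.7] ang [ 0.1 -0.1 77.5]
```

Call:
{"fn": "apply_moves", "kwargs": {
  "deltas": [
    {"fingers": 87,"delta_pos": [150,90,-74],"angular": [0,0,26]},
    {"fingers": 87,"delta_pos": [150,90,-74],"angular": [0,0,26]},
    {"fingers": 87,"delta_pos": [150,90,-74],"angular": [0,0,26]},
    {"fingers": 87,"delta_pos": [449,271,-74],"angular": [0,0,77]},
    {"fingers": 87,"delta_pos": [449,271,-74],"angular": [0,0,77]},
    {"fingers": 87,"delta_pos": [449,271,-74],"angular": [0,0,77]},
    {"fingers": 87,"delta_pos": [449,271,-74],"angular": [0,0,77]},
    {"fingers": 87,"delta_pos": [449,271,-74],"angular": [0,0,77]},
    {"fingers": 87,"delta_pos": [449,271,-74],"angular": [0,0,77]},
    {"fingers": 87,"delta_pos": [449,271,-74],"angular": [0,0,77]}
  ]
}}

```text
clock: 1.15
tool_pos: [0.5265, 0.2757, 0.2992]
orientation: [180.0, 0.0, -94.8]
force: [1.1, 0.6, -0.1]
opening: 0.0868
gripper_force: 0.0
```

```bash
python3 g.py 0.48 -0.2 0.3 -170 0.53 -0.37 0.3 -173
```

```text
t 1.15 tcp [0.5265 0.2757 0.2992] [179.9966   0.0088 -94.8069] j1,j6 [ 46.4631 -51.2679]
  -> [0.48, -0.2, 0.3, -170.0] pos [478.    6.5  -0.9] ang [ 0.   0.  75.2]
  -> [0.53, -0.37, 0.3, -173.0] pos [643.2 -57.6  -0.9] ang [ 0.   0.  78.2]
```

Call:
{"fn": "apply_moves", "kwargs": {
  "deltas": [
    {"fingers": 87,"delta_pos": [600,-20,0],"angular": [0,0,78]},
    {"fingers": 87,"delta_pos": [600,-20,0],"angular": [0,0,78]},
    {"fingers": 87,"delta_pos": [600,-20,0],"angular": [0,0,78]},
    {"fingers": 87,"delta_pos": [600,-20,0],"angular": [0,0,78]},
    {"fingers": 87,"delta_pos": [600,-20,0],"angular": [0,0,78]},
    {"fingers": 87,"delta_pos": [600,-20,0],"angular": [0,0,78]},
    {"fingers": 87,"delta_pos": [600,-20,0],"angular": [0,0,78]},
    {"fingers": 87,"delta_pos": [630,-20,0],"angular": [0,0,78]},
    {"fingers": 87,"delta_pos": [660,-20,0],"angular": [0,0,78]},
    {"fingers": 87,"delta_pos": [660,-20,0],"angular": [0,0,78]}
  ]
}}

```text
clock: 2.15
tool_pos: [0.5014, -0.2238, 0.2992]
orientation: [180.0, 0.0, -172.8]
force: [0.5, 0.8, -0.4]
opening: 0.0874
gripper_force: 0.0
```

Run:
```python
from h import *
im,c=shot('wrist','w1');print(pose()[:3,3])
for a,n,r in blobs(im,'blue',300)[0]: print(a,n,r,onz(c,*a,.026),[onz(c,*q,.026)[:2] for q in cv2.boxPoints(r)])
```

```text
[ 0.5004 -0.2295  0.2987]
[149.5671 145.6241] 2437 ((149.5, 146.0), (32.0, 83.0), 90.0) [ 0.4921 -0.3918  0.026 ] [array([ 0.479 , -0.4442]), array([ 0.4658, -0.3401]), array([ 0.5065, -0.3381]), array([ 0.52  , -0.4452])]
```

View pics/w1.png

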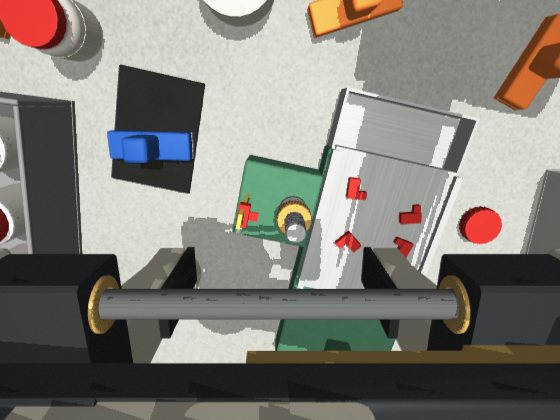

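The wrist view shows the scraper at (150,146) on its mat. The trough corners are at (346,90) and (476,119), and the bed's front edge runs (334,147)-(457,178). The rod top is at (295,230) and the index at (248,214).

```bash
cat > w.py <<'E'
from h import *
# pose of picture w1
T=np.eye(4);T[:3,:3]=R.from_euler('xyz',[180,0,-172.8],degrees=True).as_matrix();T[:3,3]=[.5004,-.2295,.2987]
p=ctrl.camera_params('wrist');c=(p,T@p['mount'])
g=lambda u,v,z:onz(c,u,v,z)
for z,a,b in((.026,(110,145),(191.5,147)),(.044,(346,90),(476,119)),(.05,(334,147),(457,178))):
    A,B=g(*a,z),g(*b,z);d=(B-A)[:2];print(A,B,'mid',(A+B)/2,'len',np.linalg.norm(d),'yaw',np.degrees(np.arctan2(-d[0],d[1])))
print('handle top',g(138,148,.072),'rod',g(295,231,.135))
print('mat',[g(*q,.004)[:2] for q in((120,66),(204,85),(190,192),(112,178))])
im=cv2.imread('pics/w1.png')[:,:,::-1]
for a,n,r in blobs(im,'red',60)[0]: print(a,n,g(*a,.06))
E
python3 w.py; python3 g.py 0.492 -0.393 0.12 -172.6 0.492 -0.393 0.037 -172.6
```

```text
[ 0.4966 -0.4476  0.026 ] [ 0.486 -0.344  0.026] mid [ 0.4913 -0.3958  0.026 ] len 0.10409115631582568 yaw 5.822447739518068
[ 0.3944 -0.1636  0.044 ] [ 0.4071 -0.0029  0.044 ] mid [ 0.4008 -0.0832  0.044 ] len 0.16125094491932815 yaw -4.527067061977332
[ 0.4608 -0.1671  0.05  ] [ 0.4792 -0.0086  0.05  ] mid [ 0.47   -0.0879  0.05  ] len 0.15955388174215013 yaw -6.640175994403159
handle top [ 0.488  -0.3936  0.072 ] rod [ 0.5424 -0.2073  0.135 ]
mat [array([ 0.3995, -0.4436]), array([ 0.4087, -0.3374]), array([ 0.5522, -0.3483]), array([ 0.5457, -0.4564])]
[30.2705 20.0201] 2336 [ 0.3685 -0.5125  0.06  ]
[355.0586 189.2655] 290 [ 0.5072 -0.1344  0.06  ]
[247.2581 213.9556] 248 [ 0.5555 -0.2623  0.06  ]
[411.7385 215.7538] 260 [ 0.5319 -0.0572  0.06  ]
[482.1349 225.2611] 1038 [0.5331 0.0344 0.06  ]
[348.0412 241.6067] 267 [ 0.5765 -0.13    0.06  ]
[403.8342 246.0107] 187 [ 0.5735 -0.0573  0.06  ]
t 2.2 tcp [ 0.5004 -0.2295  0.2987] [-179.9129   -0.102  -172.8179] j1,j6 [ -4.176  -78.6701]
  -> [0.492, -0.393, 0.12, -172.6] pos [  28.5 -160.8  179. ] ang [-0.1 -0.1 -0.2]
  -> [0.492, -0.393, 0.037, -172.6] pos [  28.4 -160.7  262. ] ang [-0.1 -0.1 -0.2]
```

Call:
{"fn": "apply_moves", "kwargs": {
  "deltas": [
    {"fingers": 87,"delta_pos": [29,-162,100],"angular": [0,0,-1]},
    {"fingers": 87,"delta_pos": [29,-162,100],"angular": [0,0,-1]},
    {"fingers": 87,"delta_pos": [29,-162,100],"angular": [0,0,-1]},
    {"fingers": 87,"delta_pos": [29,-162,180],"angular": [0,0,-1]},
    {"fingers": 87,"delta_pos": [29,-162,180],"angular": [0,0,-1]},
    {"fingers": 87,"delta_pos": [29,-162,215],"angular": [0,0,-1]},
    {"fingers": 87,"delta_pos": [29,-162,250],"angular": [0,0,-1]},
    {"fingers": 87,"delta_pos": [29,-162,262],"angular": [0,0,-1]},
    {"fingers": 87,"delta_pos": [29,-162,262],"angular": [0,0,-1]},
    {"fingers": 40,"delta_pos": [29,-162,262],"angular": [0,0,-1]}
  ]
}}

```text
clock: 3.2
tool_pos: [0.4955, -0.3867, 0.0386]
orientation: [-179.9, 0.1, -171.5]
force: [-0.1, -0.3, 0.8]
opening: 0.0834
gripper_force: 0.0
```

Call:
{"fn": "apply_moves", "kwargs": {
  "deltas": [
    {"fingers": 20,"delta_pos": [0,0,0],"angular": [0,0,0]},
    {"fingers": 10,"delta_pos": [0,0,0],"angular": [0,0,0]},
    {"fingers": 10,"delta_pos": [0,0,0],"angular": [0,0,0]},
    {"fingers": 10,"delta_pos": [0,0,0],"angular": [0,0,0]},
    {"fingers": 10,"delta_pos": [0,0,0],"angular": [0,0,0]},
    {"fingers": 10,"delta_pos": [0,0,0],"angular": [0,0,0]}
  ]
}}

```text
clock: 3.8
tool_pos: [0.4948, -0.3867, 0.0375]
orientation: [-179.9, 0.0, -171.5]
force: [1.2, -2.4, 0.7]
opening: 0.0362
gripper_force: 0.9
```

```bash
cat > pr.py <<'E'
# press frame target -> world; args: x y (mm) z(m TCP) relyaw ; tool yaw = 180+pressyaw (+rel)
from g import *
P=np.array([.565,-.097]);Y=-5
def W(x,y): return P+np.array([[np.cos(np.radians(Y)),-np.sin(np.radians(Y))],[np.sin(np.radians(Y)),np.cos(np.radians(Y))]])@np.array([x,y])/1000
if __name__=='__main__':
    a=[float(v) for v in sys.argv[1:]];go(*[[*W(a[i],a[i+1]),a[i+2],180+Y+a[i+3]] for i in range(0,len(a),4)])
E
python3 pr.py 50 0 .16 0 50 0 .083 0 -118 0 .083 0
```

```text
t 3.8 tcp [ 0.4948 -0.3867  0.0375] [-179.949     0.0491 -171.5057] j1,j6 [-20.211  -61.3154]
  -> [np.float64(0.6148097349045872), np.float64(-0.10135778713738292), 0.16, 175.0] pos [-160.9  264.4 -122.6] ang [-0.   0.1 13.5]
  -> [np.float64(0.6148097349045872), np.float64(-0.10135778713738292), 0.083, 175.0] pos [-160.9  264.4  -45.6] ang [-0.   0.1 13.5]
  -> [np.float64(0.44744902562517397), np.float64(-0.08671562235577635), 0.083, 175.0] pos [  2.5 303.6 -45.8] ang [-0.   0.1 13.5]
```

Call:
{"fn": "apply_moves", "kwargs": {
  "deltas": [
    {"fingers": 10,"delta_pos": [0,0,0],"angular": [0,0,0]},
    {"fingers": 10,"delta_pos": [0,0,0],"angular": [0,0,0]},
    {"fingers": 10,"delta_pos": [0,0,0],"angular": [0,0,0]},
    {"fingers": 10,"delta_pos": [0,0,-40],"angular": [0,0,0]},
    {"fingers": 10,"delta_pos": [0,0,-90],"angular": [0,0,0]},
    {"fingers": 10,"delta_pos": [0,0,-140],"angular": [0,0,0]},
    {"fingers": 10,"delta_pos": [0,0,-175],"angular": [0,0,0]},
    {"fingers": 10,"delta_pos": [0,0,-175],"angular": [0,0,0]},
    {"fingers": 10,"delta_pos": [0,0,-175],"angular": [0,0,0]}
  ]
}}

```text
clock: 4.7
tool_pos: [0.4938, -0.3855, 0.2118]
orientation: [179.9, 0.0, -171.5]
force: [0.5, -0.4, -4.6]
opening: 0.0301
gripper_force: 30.0
```

```bash
python3 - <<'E'
from h import *
im,c=shot('side','s2');print(ctrl.get_obs()['opening'],ctrl.get_obs()['gripper_force'],pose()[:3,3])
T=pose()
for a,n,r in blobs(im,'blue',60)[0]: print(a,n)
print(proj(c,T[:3,3]))
E
python3 pr.py 50 0 .21 0 50 0 .083 0 -118 0 .083 0
```

```text
0.029996904487458037 29.998692870140076 [ 0.4933 -0.3853  0.2105]
[274.2278 137.0922] 575
[311.095  245.1229] 179
[313.3938 238.9901]
t 4.75 tcp [ 0.4933 -0.3853  0.2105] [ 179.8587   -0.0986 -171.5462] j1,j6 [-20.1949 -61.3178]
  -> [np.float64(0.6148097349045872), np.float64(-0.10135778713738292), 0.21, 175.0] pos [-161.9  263.     0.8] ang [ 0.1 -0.1 13.5]
  -> [np.float64(0.6148097349045872), np.float64(-0.10135778713738292), 0.083, 175.0] pos [-162.1  262.7  127.8] ang [ 0.1 -0.1 13.5]
  -> [np.float64(0.44744902562517397), np.float64(-0.08671562235577635), 0.083, 175.0] pos [  1.3 301.7 128.2] ang [ 0.1 -0.1 13.5]
```

Call:
{"fn": "apply_moves", "kwargs": {
  "deltas": [
    {"fingers": 10,"delta_pos": [-162,263,0],"angular": [0,0,13.5]},
    {"fingers": 10,"delta_pos": [-162,263,0],"angular": [0,0,13.5]},
    {"fingers": 10,"delta_pos": [-162,263,0],"angular": [0,0,13.5]},
    {"fingers": 10,"delta_pos": [-162,263,0],"angular": [0,0,13.5]},
    {"fingers": 10,"delta_pos": [-162,263,0],"angular": [0,0,13.5]},
    {"fingers": 10,"delta_pos": [-162,263,0],"angular": [0,0,13.5]},
    {"fingers": 10,"delta_pos": [-162,263,0],"angular": [0,0,13.5]},
    {"fingers": 10,"delta_pos": [-162,263,50],"angular": [0,0,13.5]},
    {"fingers": 10,"delta_pos": [-162,263,90],"angular": [0,0,13.5]},
    {"fingers": 10,"delta_pos": [-162,263,110],"angular": [0,0,13.5]}
  ]
}}

```text
clock: 5.75
tool_pos: [0.6116, -0.1021, 0.0958]
orientation: [-180.0, -0.5, 174.9]
force: [-0.1, 0.3, -3.3]
opening: 0.03
gripper_force: 30.0
```

```bash
python3 - <<'E'
from h import *
im,c=shot('wrist','w3');cv2.imwrite('pics/w3.png',cv2.resize(im[:300],None,fx=1,fy=1)[:,:,::-1])
print(ctrl.get_obs()['opening'],ctrl.get_obs()['force'])
E
python3 pr.py 50 0 .083 0 -118 0 .083 0
```

```text
0.02996169171393728 [-1.7549 -0.134  -6.5144]
t 5.8 tcp [ 0.6108 -0.1022  0.0937] [-179.946    -0.6881  174.9133] j1,j6 [   8.4691 -103.4727]
  -> [np.float64(0.6148097349045872), np.float64(-0.10135778713738292), 0.083, 175.0] pos [-4.1  1.2 10.7] ang [-0.1 -0.7 -0.1]
  -> [np.float64(0.44744902562517397), np.float64(-0.08671562235577635), 0.083, 175.0] pos [163.9   1.   12.7] ang [-0.1 -0.7 -0.1]
```

View pics/w3.png

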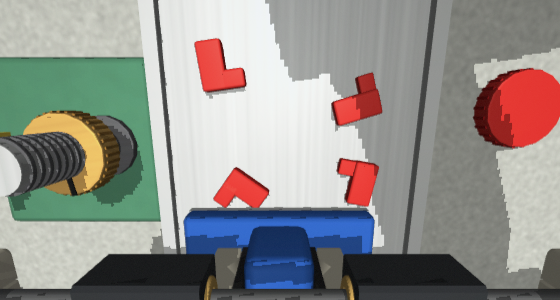

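The scraper hangs level behind all four splinters (front edge at row 210) but close to the back two. I'll move back 14 mm and lower it.

Call:
{"fn": "apply_moves", "kwargs": {
  "deltas": [
    {"fingers": 10,"delta_pos": [-18,4,0],"angular": [0,-0.7,0]},
    {"fingers": 10,"delta_pos": [-18,4,0],"angular": [0,-0.7,0]},
    {"fingers": 10,"delta_pos": [-18,4,6],"angular": [0,-0.7,0]},
    {"fingers": 10,"delta_pos": [-18,4,9],"angular": [0,-0.7,0]},
    {"fingers": 10,"delta_pos": [-18,4,9],"angular": [0,-0.7,0]},
    {"fingers": 10,"delta_pos": [-18,4,9],"angular": [0,-0.7,0]}
  ]
}}

```text
clock: 6.4
tool_pos: [0.6338, -0.1, 0.0932]
orientation: [-180.0, 0.7, 175.0]
force: [-1.1, -0.6, -2.8]
opening: 0.0299
gripper_force: 30.0
```

Call:
{"fn": "apply_moves", "kwargs": {
  "deltas": [
    {"fingers": 10,"delta_pos": [0,0,4],"angular": [0,0.7,0]},
    {"fingers": 10,"delta_pos": [0,0,7],"angular": [0,0.7,0]},
    {"fingers": 10,"delta_pos": [0,0,9],"angular": [0,0.7,0]},
    {"fingers": 10,"delta_pos": [0,0,9],"angular": [0,0.7,0]},
    {"fingers": 10,"delta_pos": [0,0,9],"angular": [0,0.7,0]}
  ]
}}

```text
clock: 6.9
tool_pos: [0.6362, -0.1, 0.0865]
orientation: [-180.0, 0.2, 175.0]
force: [-0.7, 1.1, 9.7]
opening: 0.0297
gripper_force: 30.0
```

Call:
{"fn": "apply_moves", "kwargs": {
  "deltas": [
    {"fingers": 10,"delta_pos": [10,0,0],"angular": [0,0,0]},
    {"fingers": 10,"delta_pos": [24,0,0],"angular": [0,0,0]},
    {"fingers": 10,"delta_pos": [40,0,0],"angular": [0,0,0]},
    {"fingers": 10,"delta_pos": [56,0,0],"angular": [0,0,0]},
    {"fingers": 10,"delta_pos": [72,0,0],"angular": [0,0,0]},
    {"fingers": 10,"delta_pos": [88,0,0],"angular": [0,0,0]},
    {"fingers": 10,"delta_pos": [104,0,0],"angular": [0,0,0]}
  ]
}}

```text
clock: 7.6
tool_pos: [0.5345, -0.0905, 0.0867]
orientation: [180.0, 0.5, 175.1]
force: [11.5, -3.0, 1.9]
opening: 0.03
gripper_force: 30.0
```

```bash
python3 - <<'E'
from h import *
im,c=shot('wrist');cv2.imwrite('pics/w4.png',im[:300,:,::-1])
o=ctrl.get_obs();print(o['opening'],o['force'])
E
python3 pr.py -118 0 .083 0
```

```text
0.0295698223500037 [2.0317 0.2326 2.5544]
t 7.65 tcp [ 0.5319 -0.0904  0.0866] [179.9325   0.4175 175.03  ] j1,j6 [  11.2157 -106.2334]
  -> [np.float64(0.44744902562517397), np.float64(-0.08671562235577635), 0.083, 175.0] pos [84.5 -3.6  3. ] ang [0.1 0.4 0. ]
```

View pics/w4.png

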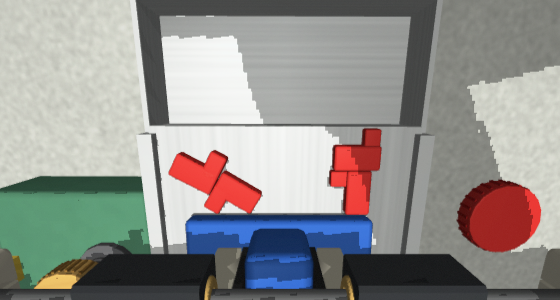

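All four splinters are ahead of the blade, at (215,180) and (355,170), and the trough is next.

Call:
{"fn": "apply_moves", "kwargs": {
  "deltas": [
    {"fingers": 10,"delta_pos": [12,0,0],"angular": [0,0,0]},
    {"fingers": 10,"delta_pos": [24,0,0],"angular": [0,0,0]},
    {"fingers": 10,"delta_pos": [36,0,0],"angular": [0,0,0]},
    {"fingers": 10,"delta_pos": [46,0,0],"angular": [0,0,0]},
    {"fingers": 10,"delta_pos": [56,0,0],"angular": [0,0,0]},
    {"fingers": 10,"delta_pos": [66,0,0],"angular": [0,0,0]},
    {"fingers": 10,"delta_pos": [76,0,0],"angular": [0,0,0]},
    {"fingers": 10,"delta_pos": [84,0,0],"angular": [0,0,0]},
    {"fingers": 10,"delta_pos": [88,0,0],"angular": [0,0,0]},
    {"fingers": 10,"delta_pos": [88,0,0],"angular": [0,0,0]}
  ]
}}

```text
clock: 8.65
tool_pos: [0.4419, -0.0831, 0.0838]
orientation: [-180.0, -0.1, 175.0]
force: [0.3, 0.3, -2.0]
opening: 0.0295
gripper_force: 30.0
```

Call:
{"fn": "apply_moves", "kwargs": {
  "deltas": [
    {"fingers": 10,"delta_pos": [-15,0,-20],"angular": [0,0,0]},
    {"fingers": 10,"delta_pos": [-55,0,-60],"angular": [0,0,0]},
    {"fingers": 10,"delta_pos": [-90,0,-90],"angular": [0,0,0]},
    {"fingers": 10,"delta_pos": [-90,0,-90],"angular": [0,0,0]},
    {"fingers": 10,"delta_pos": [-90,0,-90],"angular": [0,0,0]}
  ]
}}

```text
clock: 9.15
tool_pos: [0.5336, -0.0909, 0.1741]
orientation: [180.0, 0.0, 174.9]
force: [-1.5, 0.6, -4.7]
opening: 0.0299
gripper_force: 30.0
```

```bash
python3 - <<'E'
from h import *
im,c=shot('wrist');cv2.imwrite('pics/w5.png',im[:320,:,::-1])
o=ctrl.get_obs();print(o['opening'],o['force'])
E
python3 pr.py -118 0 .083 0
```

```text
0.029674048565931355 [-0.4534  0.3997 -3.5874]
t 9.2 tcp [ 0.532  -0.091   0.1731] [179.9946  -0.1024 174.9398] j1,j6 [  11.0893 -106.1293]
  -> [np.float64(0.44744902562517397), np.float64(-0.08671562235577635), 0.083, 175.0] pos [84.4 -3.2 90.2] ang [ 0.  -0.1 -0.1]
```

View pics/w5.png

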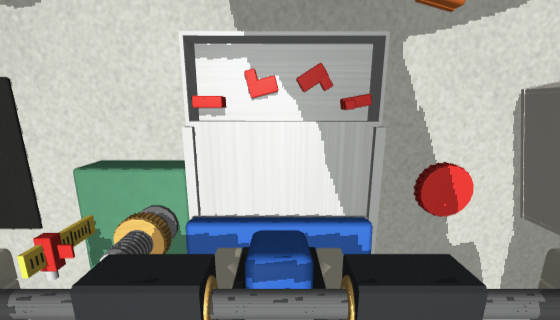

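All four splinters lie in the trough: (208,102), (262,83), (314,77) and (356,101). The bed is clear, so the scraper goes back.

```bash
python3 g.py .48 -.396 .22 175.4 .48 -.396 .05 175.4 .48 -.396 .037 175.4
```

```text
t 9.2 tcp [ 0.532  -0.091   0.1731] [179.9946  -0.1024 174.9398] j1,j6 [  11.0893 -106.1293]
  -> [0.48, -0.396, 0.22, 175.4] pos [  25.  -308.4  -46.9] ang [ 0.  -0.1 -0.5]
  -> [0.48, -0.396, 0.05, 175.4] pos [  24.7 -308.5  123.1] ang [ 0.  -0.1 -0.5]
  -> [0.48, -0.396, 0.037, 175.4] pos [  24.6 -308.5  136.1] ang [ 0.  -0.1 -0.5]
```

Call:
{"fn": "apply_moves", "kwargs": {
  "deltas": [
    {"fingers": 10,"delta_pos": [0,0,-47],"angular": [0,0,0]},
    {"fingers": 10,"delta_pos": [25,-308,-47],"angular": [0,0,-0.5]},
    {"fingers": 10,"delta_pos": [25,-308,-47],"angular": [0,0,-0.5]},
    {"fingers": 10,"delta_pos": [25,-308,-47],"angular": [0,0,-0.5]},
    {"fingers": 10,"delta_pos": [25,-308,-47],"angular": [0,0,-0.5]},
    {"fingers": 10,"delta_pos": [25,-308,-47],"angular": [0,0,-0.5]},
    {"fingers": 10,"delta_pos": [25,-308,-47],"angular": [0,0,-0.5]},
    {"fingers": 10,"delta_pos": [25,-308,-30],"angular": [0,0,-0.5]},
    {"fingers": 10,"delta_pos": [25,-308,15],"angular": [0,0,-0.5]},
    {"fingers": 10,"delta_pos": [25,-308,60],"angular": [0,0,-0.5]}
  ]
}}

```text
clock: 10.2
tool_pos: [0.4792, -0.3957, 0.1122]
orientation: [180.0, -0.0, 175.4]
force: [0.1, -0.8, -4.2]
opening: 0.0297
gripper_force: 30.0
```

```bash
python3 g.py  .48 -.396 .05 175.4 .48 -.396 .037 175.4; python3 -c "
from h import *
im,c=shot('wrist','w6')"
```

```text
t 10.2 tcp [ 0.4792 -0.3957  0.1122] [179.9745  -0.0042 175.3757] j1,j6 [-21.5884 -73.0193]
  -> [0.48, -0.396, 0.05, 175.4] pos [-0.8 -0.2 62.2] ang [ 0. -0. -0.]
  -> [0.48, -0.396, 0.037, 175.4] pos [-0.8 -0.2 75.2] ang [ 0. -0. -0.]
```

View pics/w6.png

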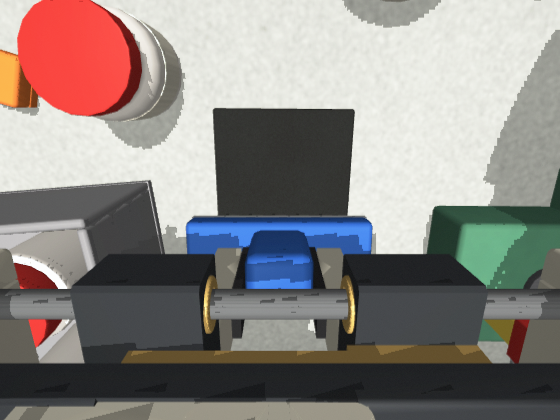

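The scraper is square above the mat (mat cols 213-353, scraper 187-372 and closer to the camera). Lowering it.

Call:
{"fn": "apply_moves", "kwargs": {
  "deltas": [
    {"fingers": 10,"delta_pos": [0,0,30],"angular": [0,0,0]},
    {"fingers": 10,"delta_pos": [0,0,55],"angular": [0,0,0]},
    {"fingers": 10,"delta_pos": [0,0,66],"angular": [0,0,0]},
    {"fingers": 10,"delta_pos": [0,0,70],"angular": [0,0,0]},
    {"fingers": 10,"delta_pos": [0,0,73],"angular": [0,0,0]},
    {"fingers": 10,"delta_pos": [0,0,75],"angular": [0,0,0]},
    {"fingers": 10,"delta_pos": [0,0,75],"angular": [0,0,0]}
  ]
}}

```text
clock: 10.95
tool_pos: [0.4814, -0.3958, 0.0407]
orientation: [-180.0, 0.1, 175.5]
force: [-0.7, 1.3, 1.6]
opening: 0.03
gripper_force: 30.0
```

Call:
{"fn": "apply_moves", "kwargs": {
  "deltas": [
    {"fingers": 34,"delta_pos": [0,0,1],"angular": [0,0,0]},
    {"fingers": 50,"delta_pos": [0,0,0],"angular": [0,0,0]},
    {"fingers": 87,"delta_pos": [0,0,0],"angular": [0,0,0]},
    {"fingers": 87,"delta_pos": [0,0,0],"angular": [0,0,0]},
    {"fingers": 87,"delta_pos": [0,0,-50],"angular": [0,0,0]},
    {"fingers": 87,"delta_pos": [0,0,-100],"angular": [0,0,0]},
    {"fingers": 87,"delta_pos": [0,0,-150],"angular": [0,0,0]},
    {"fingers": 87,"delta_pos": [0,0,-200],"angular": [0,0,0]},
    {"fingers": 87,"delta_pos": [0,0,-200],"angular": [0,0,0]}
  ]
}}

```text
clock: 11.85
tool_pos: [0.4836, -0.3979, 0.2479]
orientation: [-179.6, 0.7, 175.5]
force: [-0.1, -0.2, 0.2]
opening: 0.0863
gripper_force: 0.0
```

```bash
python3 - <<'E'
from h import *
im,c=shot('wrist','w7');T=pose()
for a,n,r in blobs(im,'blue',300)[0]: print(a,n,r,onz(c,*a,.026))
im,c=shot('side','s7')
im,c=shot('top','t7')
for a,n,r in blobs(im,'blue',300)[0]: print(a,n,r,onz(c,*a,.026))
E
python3 pr.py -10 -112 .24 0 -10 -112 .24 180
```

```text
[281.5582 174.8326] 2992 ((281.5, 177.0), (38.0, 89.0), 90.0) [ 0.4837 -0.3961  0.026 ]
[164.5037 163.7197] 1880 ((163.0, 163.49998474121094), (24.999996185302734, 87.99998474121094), 90.0) [0.6254 0.3034 0.026 ]
[549.0207 209.9948] 386 ((547.0, 209.5), (24.0, 45.0), 0.0) [ 0.6314 -0.8733  0.026 ]
[387.0353 237.5651] 453 ((387.05767822265625, 236.71156311035156), (35.3009033203125, 14.708707809448242), 11.309932708740234) [ 0.4842 -0.3948  0.026 ]
t 12.0 tcp [ 0.4805 -0.3954  0.2392] [179.9847   0.0357 175.4662] j1,j6 [-21.5114 -73.0131]
  -> [np.float64(0.5452766098313447), np.float64(-0.20770224875879892), 0.24, 175.0] pos [-49.7 192.2  -0.7] ang [0.  0.  0.5]
  -> [np.float64(0.5452766098313447), np.float64(-0.20770224875879892), 0.24, 355.0] pos [-49.7 192.2  -0.7] ang [  -0.1    0.  -179.5]
```

The scraper stands on the mat at (0.484,-0.395). Next is a tilted, near-side view of the collar and index.

```bash
python3 g.py .46 -.235 .18 175.4
```

```text
t 12.0 tcp [ 0.4805 -0.3954  0.2392] [179.9847   0.0357 175.4662] j1,j6 [-21.5114 -73.0131]
  -> [0.46, -0.235, 0.18, 175.4] pos [ 33.2 158.2  59.2] ang [0.  0.  0.1]
```

Call:
{"fn": "apply_moves", "kwargs": {
  "deltas": [
    {"fingers": 60,"delta_pos": [33,158,0],"angular": [0,-15,0]},
    {"fingers": 60,"delta_pos": [33,158,0],"angular": [0,-15,0]},
    {"fingers": 60,"delta_pos": [33,158,30],"angular": [0,-30,0]},
    {"fingers": 60,"delta_pos": [33,158,59],"angular": [0,-40,0]},
    {"fingers": 60,"delta_pos": [33,158,59],"angular": [0,-45,0]},
    {"fingers": 60,"delta_pos": [33,158,59],"angular": [0,-45,0]},
    {"fingers": 60,"delta_pos": [33,158,59],"angular": [0,-45,0]},
    {"fingers": 60,"delta_pos": [33,158,59],"angular": [0,-45,0]}
  ]
}}

```text
clock: 12.8
tool_pos: [0.4588, -0.2316, 0.179]
orientation: [-179.6, 44.8, 175.5]
force: [1.6, 0.2, 0.1]
opening: 0.0603
gripper_force: 0.0
```

Run:
```python
from h import *
o=ctrl.get_obs();print(o['tool_pos'],o['orientation'],o['joint_pos'],np.abs(o['qvel']).max())
im,c=shot('wrist');T=pose();np.save('c8.npy',c[1])
cv2.imwrite('w8.png',im[:,:,::-1])
u,v=proj(c,[.545,-.235,.11]).astype(int);print(u,v)
a,b=max(v-90,0),max(u-120,0);print('crop origin',b,a)
cv2.imwrite('pics/w8c.png',cv2.resize(im[a:a+180,b:b+240],None,fx=3,fy=3,interpolation=cv2.INTER_CUBIC)[:,:,::-1])
```

```text
[ 0.4588 -0.2316  0.179 ] [-179.6264   44.7621  175.4969] [ -5.0608  -9.5423 -54.6214  -6.9373  -0.1587 -82.6667] 4.3879306210752
283 218
crop origin 163 128
```

View pics/w8c.png

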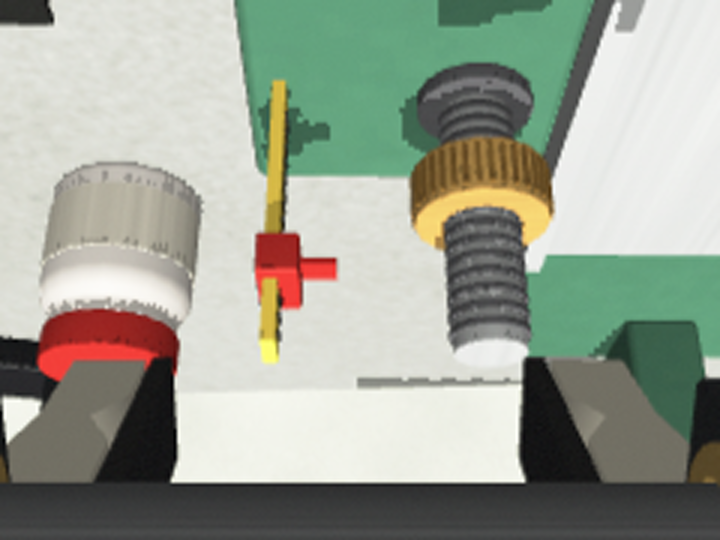

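The view is upside down. The collar is at crop (482,195) with its bright top face below, the rod top at (492,352), the index pointer tip at (337,268), and the rule top at (269,350).

Run:
```python
from h import *
im=cv2.imread('w8.png')[:,:,::-1]
print('pointer R rows 211-223, cols 262-278');print(im[211:223,262:278,0])
print('brass R rows 176-215 step, cols 299-349')
print(im[184:214,299:349:3,0])
```

```text
pointer R rows 211-223, cols 262-278
[[120 185 220 221 220 220 220 221 222 222 223 223 221 221 222 223]
 [118 183 221 221 219 218 218 219 220 220 222 221 221 223 223 223]
 [117 164 208 208 208 206 205 204 205 206 208 208 208 217 222 221]
 [116 153 157 157 156 156 157 157 157 156 155 157 157 188 221 221]
 [113 177 183 182 184 182 182 182 182 183 182 182 183 187 219 222]
 [111 223 234 235 235 235 234 234 234 235 234 234 234 194 219 221]
 [116 212 242 244 244 243 244 244 244 244 244 244 243 198 219 220]
 [144 198 242 243 244 243 244 244 244 243 244 244 244 209 220 221]
 [164 139 240 243 243 244 244 244 243 243 244 244 244 229 223 222]
 [183 141 238 241 242 241 242 241 241 241 241 242 241 228 221 222]
 [211 162 228 231 231 231 231 232 231 231 231 230 229 225 221 222]
 [221 135 222 224 223 222 223 223 223 222 221 221 220 220 220 220]]
brass R rows 176-215 step, cols 299-349
[[103 105 116 129 116 100 112 153 125 105 159 154 108 104 100 106  93]
 [103  99 119 125 119 100 114 154 116 106 161 145 107 101 100 104 119]
 [120  99 119 126 118 104 112 158 116 108 159 147 102 100 101 100 147]
 [152
[... 1212 characters left out ...]
247 247  89  62  96 131 114 111 109 118  78 247 247 246 237]
 [221 240 247 247  84  80 102 104 101  83  94 104  81 246 248 243 236]
 [217 227 247 240  71  97  84  71  76  75  74  77  83 247 248 237 235]
 [220 219 247 182  81  88  66  70  88  87  93  73  74 246 246 237 233]
 [221 222 245 182  91  54  71  83 101 103 132  89  71 241 237 237 232]
 [222 224 224 179 110  66  88 112 114 116 133 104  95 198 237 237 232]
 [225 221 220 184 113  88 109 105  99 102 103 103 113  96 237 237 232]
 [224 220 220 210  96  91  99  78  73  73  75  77  88 147 237 237 232]
 [223 222 223 222 113  91  60  78  85  89  76  63  80 213 237 232 216]
 [223 224 223 223 142  72  74  96 112 120  87  82  63 232 237 208  99]]
```

```bash
cat > z.py <<'E'
from h import *
def zat(c,u,v,P,n):  # intersect ray with vertical plane through P with normal n
    o,d=ray(c,u,v);t=np.dot(P[:2]-o[:2],n)/np.dot(d[:2],n);return o+d*t
def zs(c,rod,rule,tip,rim):
    r,q=onz(c,*rod,.135),onz(c,*rule,.135);e=(q-r)[:2];print('rod',r,'rule',q,'dist',np.linalg.norm(e))
    e/=np.linalg.norm(e);n=np.array([-e[1],e[0]])
    t=zat(c,*tip,r,n);print('tip',t,'r',np.linalg.norm((t-r)[:2]))
    h=(c[1][:3,3]-r)[:2];h/=np.linalg.norm(h);k=zat(c,*rim,r[:2]+.02*h,h);print('collar top',k,'gap mm',1000*(t[2]-k[2]))
if __name__=='__main__':
    c=(ctrl.camera_params('wrist'),np.load('c8.npy'))
    zs(c,(327,245.3),(252.7,244.8),(274.9,218.1),(323,190.5))
E
python3 z.py
```

```text
rod [ 0.5452 -0.2001  0.135 ] rule [ 0.5398 -0.2599  0.135 ] dist 0.059955799827023065
tip [ 0.5414 -0.2423  0.1108] r 0.04228236560689292
collar top [ 0.5252 -0.2017  0.0953] gap mm 15.513026747360742
```

The geometry checks out: rod to rule 60.0 mm, tip 42.3 mm. The gap is about 15.5 mm, so the collar needs about 372° anticlockwise. I'll go above the collar next.

```bash
python3 g.py .545 -.204 .22 -141.5 .545 -.204 .2 -141.5
```

```text
t 12.85 tcp [ 0.4604 -0.2319  0.1804] [-179.5879   44.8807  175.5361] j1,j6 [ -5.0772 -82.6441]
  -> [0.545, -0.204, 0.22, -141.5] pos [-86.2  34.6  29.7] ang [-17.2  42.6 -40.9]
  -> [0.545, -0.204, 0.2, -141.5] pos [-72.   34.7  43.8] ang [-17.2  42.6 -40.9]
```

Call:
{"fn": "apply_moves", "kwargs": {
  "deltas": [
    {"fingers": 60,"delta_pos": [-50,0,-40],"angular": [-4,10,-10]},
    {"fingers": 60,"delta_pos": [-86,35,30],"angular": [-17.2,42.6,-40.9]},
    {"fingers": 60,"delta_pos": [-86,35,30],"angular": [-17.2,42.6,-40.9]},
    {"fingers": 60,"delta_pos": [-86,35,30],"angular": [-17.2,42.6,-40.9]},
    {"fingers": 60,"delta_pos": [-86,35,30],"angular": [-17.2,42.6,-40.9]},
    {"fingers": 60,"delta_pos": [-86,35,30],"angular": [-17.2,42.6,-40.9]},
    {"fingers": 60,"delta_pos": [-86,35,30],"angular": [-17.2,42.6,-40.9]},
    {"fingers": 60,"delta_pos": [-86,35,30],"angular": [-17.2,42.6,-40.9]},
    {"fingers": 60,"delta_pos": [-86,35,30],"angular": [-17.2,42.6,-40.9]},
    {"fingers": 60,"delta_pos": [-86,35,30],"angular": [-17.2,42.6,-40.9]}
  ]
}}

```text
clock: 13.85
tool_pos: [0.546, -0.2038, 0.2193]
orientation: [180.0, 0.0, -141.6]
force: [-0.3, 0.4, 0.4]
opening: 0.0601
gripper_force: 0.0
```

```bash
python3 - <<'E'
from h import *
im,c=shot('wrist');np.save('c9.npy',c[1])
cv2.imwrite('pics/w9.png',im[:,:,::-1]);print(proj(c,[.545,-.204,.135]),proj(c,[.545,-.204,.095]))
E
python3 g.py .545 -.204 .074 -141.5
```

```text
[279.329  212.9364] [279.2118 198.8745]
t 13.9 tcp [ 0.5455 -0.2038  0.2197] [-179.9877    0.072  -141.5784] j1,j6 [ -1.2844 -50.2777]
  -> [0.545, -0.204, 0.074, -141.5] pos [  0.6   0.2 145.7] ang [-0.   0.1 -0.1]
```

View pics/w9.png

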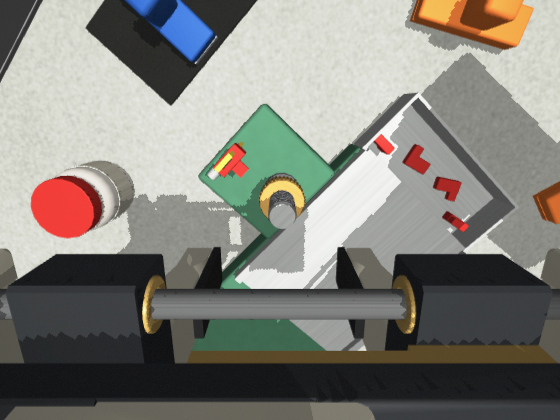

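The rod top is at (283,213), predicted (279,213), so I'll shift 2.5 mm along tool y and descend. The splinters are still in the trough and the index is clear of the fingers.

Call:
{"fn": "apply_moves", "kwargs": {
  "deltas": [
    {"fingers": 60,"delta_pos": [0,2.5,40],"angular": [0,0,0]},
    {"fingers": 60,"delta_pos": [0,2.5,85],"angular": [0,0,0]},
    {"fingers": 60,"delta_pos": [0,2.5,115],"angular": [0,0,0]},
    {"fingers": 60,"delta_pos": [0,2.5,135],"angular": [0,0,0]},
    {"fingers": 60,"delta_pos": [0,2.5,145],"angular": [0,0,0]},
    {"fingers": 60,"delta_pos": [0,2.5,145],"angular": [0,0,0]},
    {"fingers": 60,"delta_pos": [0,2.5,145],"angular": [0,0,0]},
    {"fingers": 48,"delta_pos": [0,2.5,145],"angular": [0,0,0]},
    {"fingers": 42,"delta_pos": [0,2.5,145],"angular": [0,0,0]},
    {"fingers": 36,"delta_pos": [0,2.5,145],"angular": [0,0,0]}
  ]
}}

```text
clock: 14.9
tool_pos: [0.5442, -0.2018, 0.076]
orientation: [-179.9, 0.1, -141.5]
force: [-0.1, 0.1, 0.2]
opening: 0.0413
gripper_force: 0.0
```

Call:
{"fn": "apply_moves", "kwargs": {
  "deltas": [
    {"fingers": 20,"delta_pos": [0,0,0],"angular": [0,0,0]},
    {"fingers": 20,"delta_pos": [0,0,0],"angular": [0,0,0]},
    {"fingers": 20,"delta_pos": [0,0,0],"angular": [0,0,0]},
    {"fingers": 20,"delta_pos": [0,0,0],"angular": [0,0,0]},
    {"fingers": 20,"delta_pos": [0,0,0],"angular": [0,0,0]}
  ]
}}

```text
clock: 15.4
tool_pos: [0.5442, -0.2019, 0.0758]
orientation: [-179.9, 0.1, -141.5]
force: [-0.2, -0.3, 5.1]
opening: 0.0396
gripper_force: 30.0
```

Call:
{"fn": "apply_moves", "kwargs": {
  "deltas": [
    {"fingers": 20,"delta_pos": [0,0,-0.3],"angular": [0,0,-7]},
    {"fingers": 20,"delta_pos": [0,0,-0.6],"angular": [0,0,-14]},
    {"fingers": 20,"delta_pos": [0,0,-0.9],"angular": [0,0,-21]},
    {"fingers": 20,"delta_pos": [0,0,-1.2],"angular": [0,0,-28]},
    {"fingers": 20,"delta_pos": [0,0,-1.5],"angular": [0,0,-35]},
    {"fingers": 20,"delta_pos": [0,0,-1.8],"angular": [0,0,-42]},
    {"fingers": 20,"delta_pos": [0,0,-2.0],"angular": [0,0,-48]},
    {"fingers": 20,"delta_pos": [0,0,-2.0],"angular": [0,0,-48]}
  ]
}}

```text
clock: 16.2
tool_pos: [0.5458, -0.2027, 0.0779]
orientation: [-179.7, -0.1, -93.2]
force: [4.9, -5.6, 0.3]
opening: 0.0394
gripper_force: 30.0
```

Call:
{"fn": "apply_moves", "kwargs": {
  "deltas": [
    {"fingers": 20,"delta_pos": [0.8,-0.8,-0.3],"angular": [0,0,-7]},
    {"fingers": 20,"delta_pos": [0.8,-0.8,-0.6],"angular": [0,0,-14]},
    {"fingers": 20,"delta_pos": [0.8,-0.8,-0.9],"angular": [0,0,-21]},
    {"fingers": 20,"delta_pos": [0.8,-0.8,-1.2],"angular": [0,0,-28]},
    {"fingers": 20,"delta_pos": [0.8,-0.8,-1.5],"angular": [0,0,-35]},
    {"fingers": 20,"delta_pos": [0.8,-0.8,-1.9],"angular": [0,0,-45]},
    {"fingers": 20,"delta_pos": [0.8,-0.8,-1.9],"angular": [0,0,-45]},
    {"fingers": 20,"delta_pos": [0.8,-0.8,-1.9],"angular": [0,0,-45]}
  ]
}}

```text
clock: 17.0
tool_pos: [0.5476, -0.2023, 0.0798]
orientation: [-179.7, -0.2, -48.4]
force: [6.3, 1.3, -0.9]
opening: 0.0394
gripper_force: 30.0
```

Call:
{"fn": "apply_moves", "kwargs": {
  "deltas": [
    {"fingers": 54,"delta_pos": [0,0,0],"angular": [0,0,0]},
    {"fingers": 54,"delta_pos": [0,0,0],"angular": [0,0,0]},
    {"fingers": 54,"delta_pos": [0,0,0],"angular": [0,0,8]},
    {"fingers": 54,"delta_pos": [0,0,0],"angular": [0,0,16]},
    {"fingers": 54,"delta_pos": [0,0,0],"angular": [0,0,24]},
    {"fingers": 54,"delta_pos": [0,0,0],"angular": [0,0,32]},
    {"fingers": 54,"delta_pos": [0,0,0],"angular": [0,0,40]},
    {"fingers": 54,"delta_pos": [0,0,0],"angular": [0,0,48]},
    {"fingers": 54,"delta_pos": [0,0,0],"angular": [0,0,48]}
  ]
}}

```text
clock: 17.9
tool_pos: [0.5436, -0.2026, 0.0786]
orientation: [180.0, 0.0, -96.6]
force: [0.1, 0.1, -0.5]
opening: 0.0544
gripper_force: 0.0
```

Call:
{"fn": "apply_moves", "kwargs": {
  "deltas": [
    {"fingers": 54,"delta_pos": [0,0,0],"angular": [0,0,8]},
    {"fingers": 54,"delta_pos": [0,0,0],"angular": [0,0,16]},
    {"fingers": 54,"delta_pos": [0,0,0],"angular": [0,0,24]},
    {"fingers": 54,"delta_pos": [0,0,0],"angular": [0,0,32]},
    {"fingers": 54,"delta_pos": [0,0,0],"angular": [0,0,40]},
    {"fingers": 54,"delta_pos": [0,0,0],"angular": [0,0,45]},
    {"fingers": 54,"delta_pos": [0,0,0],"angular": [0,0,45]},
    {"fingers": 40,"delta_pos": [0,0,0],"angular": [0,0,45]},
    {"fingers": 20,"delta_pos": [0,0,0],"angular": [0,0,45]},
    {"fingers": 20,"delta_pos": [0,0,0],"angular": [0,0,45]}
  ]
}}

```text
clock: 18.9
tool_pos: [0.544, -0.2022, 0.079]
orientation: [180.0, 0.0, -141.4]
force: [-2.9, 2.9, 2.0]
opening: 0.0393
gripper_force: 30.0
```

Call:
{"fn": "apply_moves", "kwargs": {
  "deltas": [
    {"fingers": 20,"delta_pos": [0,0,0],"angular": [0,0,0]},
    {"fingers": 20,"delta_pos": [0,0,0],"angular": [0,0,0]},
    {"fingers": 20,"delta_pos": [0,0,0],"angular": [0,0,0]}
  ]
}}

```text
clock: 19.2
tool_pos: [0.5439, -0.2023, 0.0789]
orientation: [180.0, 0.0, -141.5]
force: [-3.3, 5.3, 2.9]
opening: 0.0395
gripper_force: 30.0
```

Call:
{"fn": "apply_moves", "kwargs": {
  "deltas": [
    {"fingers": 20,"delta_pos": [-1,0,-0.3],"angular": [0,0,-7]},
    {"fingers": 20,"delta_pos": [-2,0,-0.6],"angular": [0,0,-14]},
    {"fingers": 20,"delta_pos": [-2.5,0,-0.9],"angular": [0,0,-21]},
    {"fingers": 20,"delta_pos": [-2.5,0,-1.2],"angular": [0,0,-28]},
    {"fingers": 20,"delta_pos": [-2.5,0,-1.5],"angular": [0,0,-35]},
    {"fingers": 20,"delta_pos": [-2.5,0,-1.8],"angular": [0,0,-42]},
    {"fingers": 20,"delta_pos": [-2.5,0,-2.0],"angular": [0,0,-48]},
    {"fingers": 20,"delta_pos": [-2.5,0,-2.0],"angular": [0,0,-48]}
  ]
}}

```text
clock: 20.0
tool_pos: [0.5459, -0.203, 0.081]
orientation: [180.0, -0.1, -93.3]
force: [-1.3, -8.9, -1.0]
opening: 0.0392
gripper_force: 30.0
```

Call:
{"fn": "apply_moves", "kwargs": {
  "deltas": [
    {"fingers": 20,"delta_pos": [0,0,-0.3],"angular": [0,0,-7]},
    {"fingers": 20,"delta_pos": [0,0,-0.6],"angular": [0,0,-14]},
    {"fingers": 20,"delta_pos": [0,0,-0.9],"angular": [0,0,-21]},
    {"fingers": 20,"delta_pos": [0,0,-1.2],"angular": [0,0,-28]},
    {"fingers": 20,"delta_pos": [0,0,-1.5],"angular": [0,0,-35]},
    {"fingers": 20,"delta_pos": [0,0,-1.9],"angular": [0,0,-45]},
    {"fingers": 20,"delta_pos": [0,0,-1.9],"angular": [0,0,-45]},
    {"fingers": 20,"delta_pos": [0,0,-1.9],"angular": [0,0,-45]}
  ]
}}

```text
clock: 20.8
tool_pos: [0.5478, -0.2024, 0.083]
orientation: [-179.9, -0.2, -48.4]
force: [2.8, -7.0, -4.7]
opening: 0.0393
gripper_force: 30.0
```

Call:
{"fn": "apply_moves", "kwargs": {
  "deltas": [
    {"fingers": 54,"delta_pos": [0,0,0],"angular": [0,0,0]},
    {"fingers": 54,"delta_pos": [0,0,0],"angular": [0,0,0]},
    {"fingers": 54,"delta_pos": [0,0,0],"angular": [0,0,8]},
    {"fingers": 54,"delta_pos": [0,0,0],"angular": [0,0,16]},
    {"fingers": 54,"delta_pos": [0,0,0],"angular": [0,0,24]},
    {"fingers": 54,"delta_pos": [0,0,0],"angular": [0,0,32]},
    {"fingers": 54,"delta_pos": [0,0,0],"angular": [0,0,40]},
    {"fingers": 54,"delta_pos": [0,0,0],"angular": [0,0,48]},
    {"fingers": 54,"delta_pos": [0,0,0],"angular": [0,0,48]}
  ]
}}

```text
clock: 21.7
tool_pos: [0.5464, -0.201, 0.083]
orientation: [-180.0, 0.0, -96.6]
force: [-0.8, -0.3, -0.7]
opening: 0.0543
gripper_force: 0.0
```

Call:
{"fn": "apply_moves", "kwargs": {
  "deltas": [
    {"fingers": 54,"delta_pos": [0,0,0],"angular": [0,0,8]},
    {"fingers": 54,"delta_pos": [0,0,0],"angular": [0,0,16]},
    {"fingers": 54,"delta_pos": [0,0,0],"angular": [0,0,24]},
    {"fingers": 54,"delta_pos": [0,0,0],"angular": [0,0,32]},
    {"fingers": 54,"delta_pos": [0,0,0],"angular": [0,0,40]},
    {"fingers": 54,"delta_pos": [0,0,0],"angular": [0,0,45]},
    {"fingers": 54,"delta_pos": [0,0,0],"angular": [0,0,45]},
    {"fingers": 40,"delta_pos": [0,0,0],"angular": [0,0,45]},
    {"fingers": 20,"delta_pos": [0,0,0],"angular": [0,0,45]},
    {"fingers": 20,"delta_pos": [0,0,0],"angular": [0,0,45]}
  ]
}}

```text
clock: 22.7
tool_pos: [0.546, -0.2006, 0.083]
orientation: [180.0, 0.0, -141.4]
force: [-2.9, 3.3, 2.0]
opening: 0.0393
gripper_force: 30.0
```

Call:
{"fn": "apply_moves", "kwargs": {
  "deltas": [
    {"fingers": 20,"delta_pos": [0,0,0],"angular": [0,0,0]},
    {"fingers": 20,"delta_pos": [0,0,0],"angular": [0,0,0]},
    {"fingers": 20,"delta_pos": [0,0,0],"angular": [0,0,0]}
  ]
}}

```text
clock: 23.0
tool_pos: [0.546, -0.2006, 0.0829]
orientation: [180.0, 0.0, -141.4]
force: [-2.2, 5.0, 3.4]
opening: 0.0398
gripper_force: 30.0
```

Fine. This is stroke three, after which the grip releases, the arm goes back, and I view again.

Call:
{"fn": "apply_moves", "kwargs": {
  "deltas": [
    {"fingers": 20,"delta_pos": [0,0,-0.3],"angular": [0,0,-7]},
    {"fingers": 20,"delta_pos": [0,0,-0.6],"angular": [0,0,-14]},
    {"fingers": 20,"delta_pos": [0,0,-0.9],"angular": [0,0,-21]},
    {"fingers": 20,"delta_pos": [0,0,-1.2],"angular": [0,0,-28]},
    {"fingers": 20,"delta_pos": [0,0,-1.5],"angular": [0,0,-35]},
    {"fingers": 20,"delta_pos": [0,0,-1.8],"angular": [0,0,-42]},
    {"fingers": 20,"delta_pos": [0,0,-2.0],"angular": [0,0,-48]},
    {"fingers": 20,"delta_pos": [0,0,-2.0],"angular": [0,0,-48]}
  ]
}}

```text
clock: 23.8
tool_pos: [0.5461, -0.2007, 0.0849]
orientation: [-180.0, 0.0, -93.3]
force: [-2.1, 5.0, 2.4]
opening: 0.0389
gripper_force: 30.0
```

Call:
{"fn": "apply_moves", "kwargs": {
  "deltas": [
    {"fingers": 20,"delta_pos": [0,0,-0.3],"angular": [0,0,-7]},
    {"fingers": 20,"delta_pos": [0,0,-0.6],"angular": [0,0,-14]},
    {"fingers": 20,"delta_pos": [0,0,-0.9],"angular": [0,0,-21]},
    {"fingers": 20,"delta_pos": [0,0,-1.2],"angular": [0,0,-28]},
    {"fingers": 20,"delta_pos": [0,0,-1.5],"angular": [0,0,-35]},
    {"fingers": 20,"delta_pos": [0,0,-1.9],"angular": [0,0,-45]},
    {"fingers": 20,"delta_pos": [0,0,-1.9],"angular": [0,0,-45]},
    {"fingers": 20,"delta_pos": [0,0,-1.9],"angular": [0,0,-45]}
  ]
}}

```text
clock: 24.6
tool_pos: [0.5462, -0.2007, 0.0868]
orientation: [-180.0, 0.0, -48.5]
force: [-1.2, 5.0, 2.9]
opening: 0.0394
gripper_force: 30.0
```

Call:
{"fn": "apply_moves", "kwargs": {
  "deltas": [
    {"fingers": 54,"delta_pos": [0,0,0],"angular": [0,0,0]},
    {"fingers": 54,"delta_pos": [0,0,0],"angular": [0,0,0]},
    {"fingers": 54,"delta_pos": [0,0,0],"angular": [0,0,8]},
    {"fingers": 54,"delta_pos": [0,0,0],"angular": [0,0,16]},
    {"fingers": 54,"delta_pos": [0,0,0],"angular": [0,0,24]},
    {"fingers": 54,"delta_pos": [0,0,0],"angular": [0,0,32]},
    {"fingers": 54,"delta_pos": [0,0,0],"angular": [0,0,40]},
    {"fingers": 54,"delta_pos": [0,0,0],"angular": [0,0,48]},
    {"fingers": 54,"delta_pos": [0,0,0],"angular": [0,0,48]}
  ]
}}

```text
clock: 25.5
tool_pos: [0.5466, -0.2014, 0.0868]
orientation: [-179.9, -0.0, -96.6]
force: [0.8, -0.6, 0.6]
opening: 0.0541
gripper_force: 0.0
```

Call:
{"fn": "apply_moves", "kwargs": {
  "deltas": [
    {"fingers": 54,"delta_pos": [0,0,0],"angular": [0,0,8]},
    {"fingers": 54,"delta_pos": [0,0,0],"angular": [0,0,16]},
    {"fingers": 54,"delta_pos": [0,0,0],"angular": [0,0,24]},
    {"fingers": 54,"delta_pos": [0,0,0],"angular": [0,0,32]},
    {"fingers": 54,"delta_pos": [0,0,0],"angular": [0,0,40]},
    {"fingers": 54,"delta_pos": [0,0,0],"angular": [0,0,45]},
    {"fingers": 54,"delta_pos": [0,0,0],"angular": [0,0,45]},
    {"fingers": 54,"delta_pos": [0,0,-50],"angular": [0,0,45]},
    {"fingers": 54,"delta_pos": [0,0,-100],"angular": [0,0,45]},
    {"fingers": 54,"delta_pos": [0,0,-132],"angular": [0,0,45]}
  ]
}}

```text
clock: 26.5
tool_pos: [0.5474, -0.2016, 0.2227]
orientation: [-179.8, 0.2, -141.1]
force: [1.1, 0.0, 0.2]
opening: 0.0544
gripper_force: 0.0
```

Run:
```python
from h import *
T=pose();o=ctrl.get_obs();print(o['tool_pos'],o['orientation'])
D=R.from_euler('xyz',[180,0,175.4],degrees=True)*R.from_rotvec([0,-45,0],degrees=True)
print((T[:3,:3].T@(np.array([.46,-.2316,.18])-T[:3,3])*1000).round(1),R.from_matrix(T[:3,:3].T@D.as_matrix()).as_rotvec(degrees=True).round(1))
```

```text
[ 0.5474 -0.2016  0.2227] [-179.7944    0.1616 -141.1309]
[87.  31.6 42.4] [ 16.9 -42.5  41.2]
```

Call:
{"fn": "apply_moves", "kwargs": {
  "deltas": [
    {"fingers": 60,"delta_pos": [87,32,10],"angular": [8,-20,20]},
    {"fingers": 60,"delta_pos": [87,32,10],"angular": [8,-20,20]},
    {"fingers": 60,"delta_pos": [87,32,42],"angular": [16.9,-42.5,41.2]},
    {"fingers": 60,"delta_pos": [87,32,42],"angular": [16.9,-42.5,41.2]},
    {"fingers": 60,"delta_pos": [87,32,42],"angular": [16.9,-42.5,41.2]},
    {"fingers": 60,"delta_pos": [87,32,42],"angular": [16.9,-42.5,41.2]},
    {"fingers": 60,"delta_pos": [87,32,42],"angular": [16.9,-42.5,41.2]},
    {"fingers": 60,"delta_pos": [87,32,42],"angular": [16.9,-42.5,41.2]},
    {"fingers": 60,"delta_pos": [87,32,42],"angular": [16.9,-42.5,41.2]},
    {"fingers": 60,"delta_pos": [87,32,42],"angular": [16.9,-42.5,41.2]}
  ]
}}

```text
clock: 27.5
tool_pos: [0.4588, -0.23, 0.1773]
orientation: [-179.8, 44.7, 175.4]
force: [0.0, -1.2, 0.3]
opening: 0.0602
gripper_force: 0.0
```

Run:
```python
from h import *
ctrl.snapshot('wrist')
o=ctrl.get_obs();print(o['tool_pos'],o['orientation'],np.abs(o['qvel']).max())
im,c=shot('wrist');np.save('c10.npy',c[1]);cv2.imwrite('w10.png',im[:,:,::-1])
a,b=128,163
cv2.imwrite('pics/w10c.png',cv2.resize(im[160:270,230:370],None,fx=5,fy=5,interpolation=cv2.INTER_NEAREST)[:,:,::-1])
```

```text
[ 0.4592 -0.2302  0.1775] [-179.874    44.7532  175.3054] 1.0170202953935812
```

View pics/w10c.png

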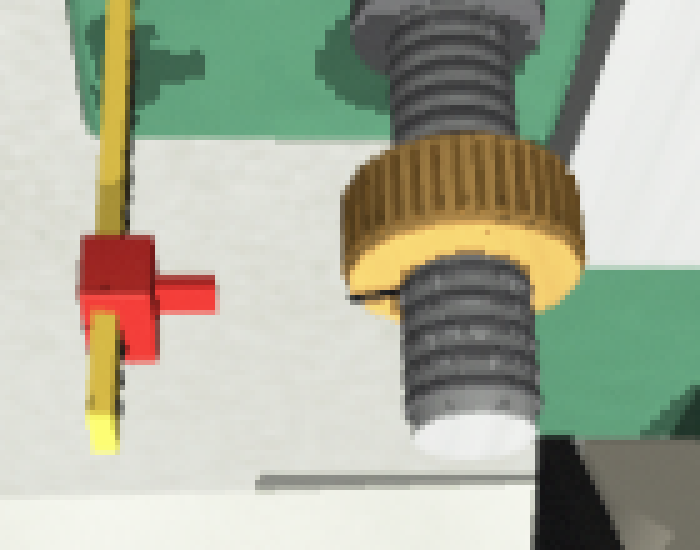

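The collar's top-face near rim is at crop (465,222), the pointer tip's top face at (215,297), the rod top at (476,430), and the rule top at (104,433).

Run:
```python
from z import *
im=cv2.imread('w10.png')[:,:,::-1]
print(im[200:210,316:332:3,0].T);print(im[212:226,266:278:2,0].T)
c=(ctrl.camera_params('wrist'),np.load('c10.npy'))
zs(c,(324.9,245.6),(250.5,246),(272.8,219.2),(323,203.9))
```

```text
[[137 139 152 162 174 222 248 247 248 248]
 [160 161 165 171 205 242 247 247 247 247]
 [112 133 176 170 217 247 248 248 248 239]
 [134 134 149 173 221 249 248 248 248 240]
 [162 164 163 168 214 246 246 247 247 247]
 [117 124 145 125 172 240 247 246 245 245]]
[[220 219 211 170 164 208 244 244 244 244 239 222 222 221]
 [221 219 211 168 164 208 244 243 244 244 239 223 222 222]
 [222 220 211 169 165 208 244 244 243 244 240 221 221 223]
 [222 220 211 169 165 209 244 244 244 244 239 221 223 221]
 [223 224 223 222 221 219 220 221 222 222 221 220 221 222]
 [223 221 221 221 222 220 220 222 223 221 220 220 221 224]]
rod [ 0.5426 -0.2005  0.135 ] rule [ 0.5386 -0.2598  0.135 ] dist 0.059431572785765795
tip [ 0.5398 -0.2422  0.1112] r 0.04179626530288446
collar top [ 0.5226 -0.201   0.108 ] gap mm 3.244299072871437
```

```bash
python3 g.py .546 -.201 .22 -140
```

```text
t 27.6 tcp [ 0.4593 -0.2303  0.1776] [-179.9204   44.7638  175.2257] j1,j6 [ -6.9335 -70.8027]
  -> [0.546, -0.201, 0.22, -140.0] pos [-89.5  36.5  28.9] ang [-17.5  42.4 -42.5]
```

Call:
{"fn": "apply_moves", "kwargs": {
  "deltas": [
    {"fingers": 60,"delta_pos": [-50,0,-40],"angular": [-4,10,-10]},
    {"fingers": 60,"delta_pos": [-89.5,36.5,29],"angular": [-17.5,42.4,-42.5]},
    {"fingers": 60,"delta_pos": [-89.5,36.5,29],"angular": [-17.5,42.4,-42.5]},
    {"fingers": 60,"delta_pos": [-89.5,36.5,29],"angular": [-17.5,42.4,-42.5]},
    {"fingers": 60,"delta_pos": [-89.5,36.5,29],"angular": [-17.5,42.4,-42.5]},
    {"fingers": 60,"delta_pos": [-89.5,36.5,29],"angular": [-17.5,42.4,-42.5]},
    {"fingers": 60,"delta_pos": [-89.5,36.5,29],"angular": [-17.5,42.4,-42.5]},
    {"fingers": 60,"delta_pos": [-89.5,36.5,29],"angular": [-17.5,42.4,-42.5]},
    {"fingers": 60,"delta_pos": [-89.5,36.5,29],"angular": [-17.5,42.4,-42.5]},
    {"fingers": 60,"delta_pos": [-89.5,36.5,29],"angular": [-17.5,42.4,-42.5]}
  ]
}}

```text
clock: 28.6
tool_pos: [0.5455, -0.201, 0.2185]
orientation: [179.9, 0.0, -140.1]
force: [0.3, -0.6, 0.5]
opening: 0.0597
gripper_force: 0.0
```

```bash
python3 g.py .546 -.201 .087 -140
```

```text
t 28.6 tcp [ 0.5455 -0.201   0.2185] [ 179.899     0.0401 -140.1167] j1,j6 [ -1.0362 -49.0344]
  -> [0.546, -0.201, 0.087, -140.0] pos [ -0.3  -0.5 131.5] ang [ 0.1  0.  -0.1]
```

Call:
{"fn": "apply_moves", "kwargs": {
  "deltas": [
    {"fingers": 54,"delta_pos": [0,0,40],"angular": [0,0,0]},
    {"fingers": 54,"delta_pos": [0,0,80],"angular": [0,0,0]},
    {"fingers": 54,"delta_pos": [0,0,110],"angular": [0,0,0]},
    {"fingers": 54,"delta_pos": [0,0,125],"angular": [0,0,0]},
    {"fingers": 54,"delta_pos": [0,0,131],"angular": [0,0,0]},
    {"fingers": 54,"delta_pos": [0,0,131],"angular": [0,0,0]},
    {"fingers": 40,"delta_pos": [0,0,131],"angular": [0,0,0]},
    {"fingers": 20,"delta_pos": [0,0,131],"angular": [0,0,0]},
    {"fingers": 20,"delta_pos": [0,0,131],"angular": [0,0,0]},
    {"fingers": 20,"delta_pos": [0,0,131],"angular": [0,0,0]}
  ]
}}

```text
clock: 29.6
tool_pos: [0.5456, -0.2009, 0.0894]
orientation: [-180.0, 0.1, -140.1]
force: [-1.4, 2.4, 5.8]
opening: 0.0396
gripper_force: 30.0
```

Call:
{"fn": "apply_moves", "kwargs": {
  "deltas": [
    {"fingers": 20,"delta_pos": [0,0,0],"angular": [0,0,0]},
    {"fingers": 20,"delta_pos": [0,0,0],"angular": [0,0,0]},
    {"fingers": 20,"delta_pos": [0,0,-0.3],"angular": [0,0,-7]},
    {"fingers": 20,"delta_pos": [0,0,-0.6],"angular": [0,0,-14]},
    {"fingers": 20,"delta_pos": [0,0,-0.9],"angular": [0,0,-21]},
    {"fingers": 20,"delta_pos": [0,0,-1.2],"angular": [0,0,-28]},
    {"fingers": 20,"delta_pos": [0,0,-1.5],"angular": [0,0,-35]},
    {"fingers": 20,"delta_pos": [0,0,-1.8],"angular": [0,0,-43]},
    {"fingers": 20,"delta_pos": [0,0,-1.8],"angular": [0,0,-43]},
    {"fingers": 20,"delta_pos": [0,0,-1.8],"angular": [0,0,-43]}
  ]
}}

```text
clock: 30.6
tool_pos: [0.546, -0.2011, 0.0912]
orientation: [-179.9, 0.0, -97.1]
force: [-1.1, 1.0, 5.1]
opening: 0.0394
gripper_force: 30.0
```

Call:
{"fn": "apply_moves", "kwargs": {
  "deltas": [
    {"fingers": 20,"delta_pos": [0,0,-0.3],"angular": [0,0,-7]},
    {"fingers": 20,"delta_pos": [0,0,-0.6],"angular": [0,0,-14]},
    {"fingers": 20,"delta_pos": [0,0,-0.9],"angular": [0,0,-21]},
    {"fingers": 20,"delta_pos": [0,0,-1.2],"angular": [0,0,-28]},
    {"fingers": 20,"delta_pos": [0,0,-1.5],"angular": [0,0,-35]},
    {"fingers": 20,"delta_pos": [0,0,-1.8],"angular": [0,0,-42]},
    {"fingers": 20,"delta_pos": [0,0,-1.8],"angular": [0,0,-42]},
    {"fingers": 20,"delta_pos": [0,0,-1.8],"angular": [0,0,-42]}
  ]
}}

```text
clock: 31.4
tool_pos: [0.5464, -0.201, 0.0929]
orientation: [-179.9, -0.1, -55.3]
force: [0.9, 1.8, 6.4]
opening: 0.0394
gripper_force: 30.0
```

Call:
{"fn": "apply_moves", "kwargs": {
  "deltas": [
    {"fingers": 54,"delta_pos": [0,0,0],"angular": [0,0,0]},
    {"fingers": 54,"delta_pos": [0,0,0],"angular": [0,0,0]},
    {"fingers": 54,"delta_pos": [0,0,-50],"angular": [0,0,0]},
    {"fingers": 54,"delta_pos": [0,0,-100],"angular": [0,0,0]},
    {"fingers": 54,"delta_pos": [0,0,-130],"angular": [0,0,16]},
    {"fingers": 54,"delta_pos": [0,0,-130],"angular": [0,0,24]},
    {"fingers": 54,"delta_pos": [0,0,-130],"angular": [0,0,40]},
    {"fingers": 54,"delta_pos": [0,0,-130],"angular": [0,0,48]},
    {"fingers": 54,"delta_pos": [0,0,-130],"angular": [0,0,48]},
    {"fingers": 54,"delta_pos": [0,0,-130],"angular": [0,0,48]}
  ]
}}

```text
clock: 32.4
tool_pos: [0.5446, -0.2011, 0.2213]
orientation: [179.9, 0.0, -103.6]
force: [-0.2, -0.3, 0.6]
opening: 0.0541
gripper_force: 0.0
```

```bash
cat > v.py <<'E'
from h import *
import sys
t=float(sys.argv[1]);q=[float(v) for v in sys.argv[2:5]]
T=pose();o=ctrl.get_obs();print(o['tool_pos'],o['orientation'],o['joint_pos'])
D=R.from_euler('xyz',[180,0,175.4],degrees=True)*R.from_rotvec([0,-t,0],degrees=True)
print((T[:3,:3].T@(np.array(q)-T[:3,3])*1000).round(1),R.from_matrix(T[:3,:3].T@D.as_matrix()).as_rotvec(degrees=True).round(1))
E
python3 v.py 45 .46 -.23 .178
```

```text
[ 0.5446 -0.2011  0.2213] [ 179.8976    0.043  -103.5567] [ -1.0234  11.9819 -11.9075  -0.0702 -66.2013 -12.5049]
[47.9 75.4 43.4] [ 31.8 -37.1  76.5]
```

Call:
{"fn": "apply_moves", "kwargs": {
  "deltas": [
    {"fingers": 60,"delta_pos": [48,75,0],"angular": [10.6,-12.4,25.5]},
    {"fingers": 60,"delta_pos": [48,75,0],"angular": [10.6,-12.4,25.5]},
    {"fingers": 60,"delta_pos": [48,75,0],"angular": [10.6,-12.4,25.5]},
    {"fingers": 60,"delta_pos": [48,75,20],"angular": [21,-24.8,51]},
    {"fingers": 60,"delta_pos": [48,75,43],"angular": [21,-24.8,51]},
    {"fingers": 60,"delta_pos": [48,75,43],"angular": [21,-24.8,51]},
    {"fingers": 60,"delta_pos": [48,75,43],"angular": [31.8,-37.1,76.5]},
    {"fingers": 60,"delta_pos": [48,75,43],"angular": [31.8,-37.1,76.5]},
    {"fingers": 60,"delta_pos": [48,75,43],"angular": [31.8,-37.1,76.5]},
    {"fingers": 60,"delta_pos": [48,75,43],"angular": [31.8,-37.1,76.5]}
  ]
}}

```text
clock: 33.4
tool_pos: [0.4605, -0.2315, 0.1787]
orientation: [-178.1, 43.1, -179.2]
force: [0.3, 0.5, 0.5]
opening: 0.0601
gripper_force: 0.0
```

Call:
{"fn": "apply_moves", "kwargs": {
  "deltas": [
    {"fingers": 60,"delta_pos": [0,0,0],"angular": [0,0,0]},
    {"fingers": 60,"delta_pos": [0,0,0],"angular": [0,0,0]},
    {"fingers": 60,"delta_pos": [0,0,0],"angular": [0,0,0]}
  ]
}}

```text
clock: 33.7
tool_pos: [0.462, -0.231, 0.1794]
orientation: [-177.7, 43.0, -178.3]
force: [0.9, 0.5, 0.8]
opening: 0.0597
gripper_force: 0.0
```

Run:
```python
from h import *
o=ctrl.get_obs();print(o['tool_pos'],o['orientation'],np.abs(o['qvel']).max())
im,c=shot('wrist');np.save('c11.npy',c[1]);cv2.imwrite('w11.png',im[:,:,::-1])
cv2.imwrite('pics/w11c.png',cv2.resize(im[160:270,230:370],None,fx=5,fy=5,interpolation=cv2.INTER_NEAREST)[:,:,::-1])
print(im[208:222,316:332:3,0].T);print(im[208:228,262:280:2,0].T)
```

```text
[ 0.462  -0.231   0.1794] [-177.7024   42.9518 -178.3264] 0.4026645520714814
[[142 150 211 244 248 247 245 245 235 119 115 104  64  80]
 [137 130 179 243 248 247 245 245 233 121 117 107  63  81]
 [163 168 193 236 248 247 245 246 236 127 108 105  68  65]
 [141 170 186 233 249 246 245 246 246 229 107 108 102  78]
 [114 157 165 189 234 246 245 246 247 246 237 134  87  93]
 [104 118 141 157 197 242 244 246 247 246 248 249 248 246]]
[[223 224 225 225 223 216 182 165 210 245 245 245 244 243 231 223 223 223
  223 221]
 [224 224 225 223 222 217 194 157 194 245 245 245 245 243 236 224 225 223
  222 221]
 [224 224 224 224 223 218 194 157 183 236 244 245 244 244 237 224 226 223
  222 222]
 [223 222 223 224 223 220 216 201 213 227 222 223 222 223 224 222 221 221
  221 220]
 [226 224 223 228 225 221 221 222 223 222 221 222 222 223 222 223 222 222
  222 223]
 [224 223 224 224 222 221 222 223 222 221 222 224 224 222 220 220 224 222
  220 222]
 [227 227 225 222 223 224 222 222 222 222 222 222 223 221 220 221 222 220
  219 219]
 [225 228 226 225 226 226 224 220 221 221 223 223 224 222 221 222 220 220
  220 218]
 [223 224 223 224 224 224 223 223 224 223 224 225 223 223 223 223 222 223
  221 221]]
```

View pics/w11c.png

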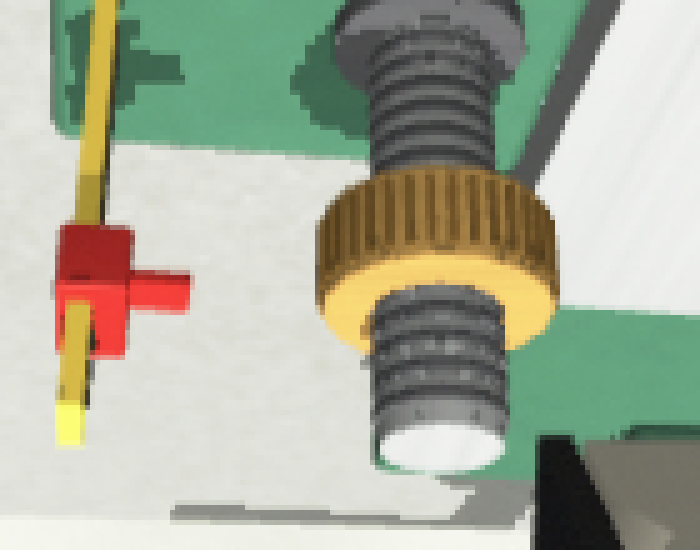

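The collar's near rim is at crop (438,252), the pointer tip at (189,293), the rod top at (442,446), and the rule top at (70,422).

```bash
python3 - <<'E'
from z import *
c=(ctrl.camera_params('wrist'),np.load('c11.npy'))
zs(c,(317.9,248.5),(243.5,243.9),(267.3,219.3),(318,209.9))
im=cv2.imread('w11.png')[:,:,::-1]
# where would the near rim / tip image if collar were level with z
E
python3 v.py 22 .50 -.23 .19
```

```text
rod [ 0.5436 -0.2009  0.135 ] rule [ 0.5385 -0.2602  0.135 ] dist 0.059522652988415345
tip [ 0.54   -0.2425  0.1116] r 0.04173355039434604
collar top [ 0.5236 -0.2022  0.1108] gap mm 0.8510276592305077
[ 0.4621 -0.2311  0.1793] [-177.7179   42.9586 -178.3707] [-15.2994  -7.2434 -40.3524 -32.6099 -17.2909 -46.1134]
[-35.1   0.8  18.1] [ 1.1 21.   4.9]
```

```bash
python3 v.py 58 .44 -.23 .160
```

```text
[ 0.4621 -0.2311  0.1793] [-177.7179   42.9586 -178.3707] [-15.2994  -7.2434 -40.3524 -32.6099 -17.2909 -46.1134]
[29.3  1.7 -0.9] [  2.6 -14.9   4.3]
```

Call:
{"fn": "apply_moves", "kwargs": {
  "deltas": [
    {"fingers": 60,"delta_pos": [29,2,-1],"angular": [2.6,-15,4.3]},
    {"fingers": 60,"delta_pos": [29,2,-1],"angular": [2.6,-15,4.3]},
    {"fingers": 60,"delta_pos": [29,2,-1],"angular": [2.6,-15,4.3]},
    {"fingers": 60,"delta_pos": [29,2,-1],"angular": [2.6,-15,4.3]},
    {"fingers": 60,"delta_pos": [29,2,-1],"angular": [2.6,-15,4.3]},
    {"fingers": 60,"delta_pos": [29,2,-1],"angular": [2.6,-15,4.3]}
  ]
}}

```text
clock: 34.35
tool_pos: [0.4399, -0.2309, 0.1603]
orientation: [-180.0, 58.3, 175.2]
force: [-0.7, -0.1, -0.7]
opening: 0.06
gripper_force: 0.0
```

Run:
```python
from h import *
o=ctrl.get_obs();print(o['tool_pos'],o['orientation'],o['joint_pos'],np.abs(o['qvel']).max())
im,c=shot('wrist');np.save('c12.npy',c[1]);cv2.imwrite('w12.png',im[:,:,::-1])
u,v=proj(c,[.543,-.225,.115]).astype(int);x0,y0=u-75,v-60;print(x0,y0)
cv2.imwrite('pics/w12c.png',cv2.resize(im[y0:y0+120,x0:x0+150],None,fx=5,fy=5,interpolation=cv2.INTER_NEAREST)[:,:,::-1])
```

```text
[ 0.4399 -0.2309  0.1603] [-179.9526   58.2842  175.2148] [-55.17    -0.2235 -39.525  -84.5182 -41.1312  25.1375] 73.08879950569323
220 161
```

View pics/w12c.png

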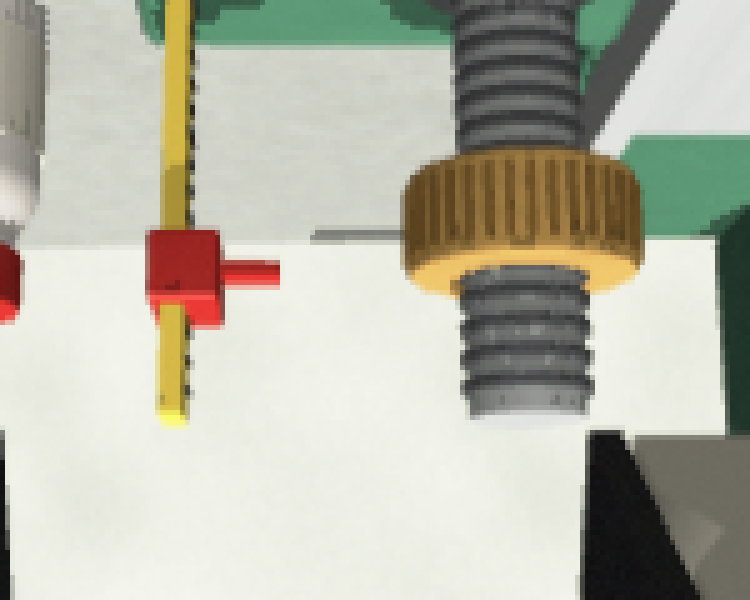

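Run:
```python
from z import *
im=cv2.imread('w12.png')[:,:,::-1]
print(im[204:218,315:334:3,0].T);print(im[210:222,266:278:3,0].T);print(im[240:248,250:258,2].T);print(im[238:248,318:332:4,0].T)
c=(ctrl.camera_params('wrist'),np.load('c12.npy'))
zs(c,(324.9,243.7),(253.9,244.1),(275.3,215.9),(324,210.4))
```

```text
[[147 148 147 148 150 154 171 221 238 237 223  93  98  93]
 [109 107 101  97 125 163 193 233 238 227 170 122 108 100]
 [123 124 125 131 152 168 209 239 238 220  91 112 105  78]
 [158 162 162 161 152 130 183 242 238 220 100 117 110  81]
 [134 134 135 142 160 169 213 242 238 222 101 118 111  79]
 [110 105 106 120 156 172 214 241 237 222  87 109 105  86]
 [159 160 161 163 163 168 205 238 238 229 155 101 104  86]]
[[239 240 231 173 155 185 235 235 236 237 237 236]
 [240 239 231 173 156 186 235 236 237 238 239 237]
 [240 240 232 174 156 185 235 235 237 239 239 239]
 [239 239 232 178 138 176 235 235 237 240 240 239]]
[[232 232 232 232 233 232 230 230]
 [155 148 135 161 191 231 229 229]
 [ 69  72  79  96 132 179 210 228]
 [ 70  69  74  89 110 130 187 229]
 [ 71  71  74  89 109 125 186 230]
 [ 71  71  74  88 109 125 185 230]
 [ 48  48  48  57  86 124 184 230]
 [ 96 128 128 128 144 182 206 230]]
[[101 125 126 125 124 161 227 226 230 234]
 [122 138 138 138 150 198 227 226 228 234]
 [141 148 147 148 160 202 226 226 228 235]
 [129 143 136 122 156 198 226 227 231 238]]
rod [ 0.5398 -0.2013  0.135 ] rule [ 0.5371 -0.2601  0.135 ] dist 0.058822924025740075
tip [ 0.538  -0.2423  0.1111] r 0.04105582577507093
collar top [ 0.5199 -0.2022  0.1117] gap mm -0.6006333460922553
```

The low view puts the collar's top rim and the pointer's top face at the same height, within about 0.3 mm, so the collar is done. Next is the cap.

```bash
python3 v.py 0 .47 -.12 .30
```

```text
[ 0.4401 -0.2315  0.1603] [-179.9039   58.3849  175.1798] [-55.364   -0.1262 -39.5468 -84.7359 -41.2415  25.4628]
[-129.7  113.5  -56.1] [-0.2 58.4 -0.2]
```

Call:
{"fn": "apply_moves", "kwargs": {
  "deltas": [
    {"fingers": 60,"delta_pos": [-100,0,-50],"angular": [0,10,0]},
    {"fingers": 60,"delta_pos": [-100,0,-50],"angular": [0,20,0]},
    {"fingers": 60,"delta_pos": [-130,113,-56],"angular": [0,58.4,0]},
    {"fingers": 60,"delta_pos": [-130,113,-56],"angular": [0,58.4,0]},
    {"fingers": 60,"delta_pos": [-130,113,-56],"angular": [0,58.4,0]},
    {"fingers": 60,"delta_pos": [-130,113,-56],"angular": [0,58.4,0]},
    {"fingers": 60,"delta_pos": [-130,113,-56],"angular": [0,58.4,0]},
    {"fingers": 60,"delta_pos": [-130,113,-56],"angular": [0,58.4,0]},
    {"fingers": 60,"delta_pos": [-130,113,-56],"angular": [0,58.4,0]},
    {"fingers": 60,"delta_pos": [-130,113,-56],"angular": [0,58.4,0]}
  ]
}}

```text
clock: 35.4
tool_pos: [0.3836, -0.1529, 0.1879]
orientation: [177.0, 8.9, 174.8]
force: [2.2, -0.5, -0.5]
opening: 0.0602
gripper_force: 0.0
```

```bash
python3 g.py .53 .14 .36 175 .53 .14 .3 -140; python3 -c "
from h import *
print(ctrl.get_obs()['joint_pos'])"
```

```text
t 35.4 tcp [ 0.3836 -0.1529  0.1879] [176.9794   8.8998 174.7909] j1,j6 [  4.3855 -98.283 ]
  -> [0.53, 0.14, 0.36, 175.0] pos [-144.4  312.6 -135.3] ang [3.  8.9 0. ]
  -> [0.53, 0.14, 0.3, -140.0] pos [-135.2  309.4  -76.1] ang [ -0.7   9.6 -44.9]
[  4.3855  -8.7228 -38.0404  -1.9212 -51.4233 -98.283 ]
```

Call:
{"fn": "apply_moves", "kwargs": {
  "deltas": [
    {"fingers": 60,"delta_pos": [0,0,0],"angular": [0,0,0]},
    {"fingers": 60,"delta_pos": [0,0,0],"angular": [0,0,0]}
  ]
}}

```text
clock: 35.6
tool_pos: [0.3878, -0.1515, 0.1876]
orientation: [176.7, 9.2, 175.0]
force: [-0.7, -0.6, -1.6]
opening: 0.0597
gripper_force: 0.0
```

```bash
python3 g.py .50 .14 .34 175
```

```text
t 35.6 tcp [ 0.3878 -0.1515  0.1876] [176.7327   9.2145 175.0218] j1,j6 [  4.2934 -97.743 ]
  -> [0.5, 0.14, 0.34, 175.0] pos [-109.8  307.5 -119.2] ang [3.3 9.2 0.3]
```

Call:
{"fn": "apply_moves", "kwargs": {
  "deltas": [
    {"fingers": 80,"delta_pos": [-60,60,-119],"angular": [3.3,9.2,0]},
    {"fingers": 80,"delta_pos": [-60,60,-119],"angular": [3.3,9.2,0]},
    {"fingers": 80,"delta_pos": [-60,60,-119],"angular": [3.3,9.2,0]},
    {"fingers": 80,"delta_pos": [-110,307,-119],"angular": [3.3,9.2,0]},
    {"fingers": 80,"delta_pos": [-110,307,-119],"angular": [3.3,9.2,0]},
    {"fingers": 80,"delta_pos": [-110,307,-119],"angular": [3.3,9.2,0]},
    {"fingers": 80,"delta_pos": [-110,307,-119],"angular": [3.3,9.2,0]},
    {"fingers": 80,"delta_pos": [-110,307,-119],"angular": [3.3,9.2,0]},
    {"fingers": 80,"delta_pos": [-110,307,-119],"angular": [3.3,9.2,0]},
    {"fingers": 80,"delta_pos": [-110,307,-119],"angular": [3.3,9.2,0]}
  ]
}}

```text
clock: 36.6
tool_pos: [0.4983, 0.1384, 0.3374]
orientation: [-179.9, -0.2, 175.2]
force: [0.6, -0.1, -0.4]
opening: 0.0801
gripper_force: 0.0
```

Run:
```python
from h import *
ctrl.snapshot('wrist');o=ctrl.get_obs();print(o['tool_pos'],o['orientation'],np.abs(o['qvel']).max())
im,c=shot('wrist','w13')
for a,n,r in blobs(im,'red',60)[0]: print('w',a,n,np.array(r[1]),onz(c,*a,.016))
for a,n,r in blobs(im,'blue',60)[0]: print('wb',a,n,np.array(r[1]),onz(c,*a,.2),cv2.boxPoints(r).tolist())
im,c=shot('top','t13')
for a,n,r in blobs(im,'red',30)[0]:
    if a[0]<345: print('t',a,n,onz(c,*a,.016))
for a,n,r in blobs(im,'blue',30)[0]: print('tb',a,n,onz(c,*a,.026))
```

```text
[0.498  0.1374 0.3377] [-179.9422   -0.1572  175.0946] 1.251976336575139
w [143.4716 129.6114] 229 [16.854 18.338] [ 0.434  -0.0484  0.016 ]
w [108.8297 133.0655] 229 [17.7088 18.3412] [ 0.4346 -0.0981  0.016 ]
w [ 72.8581 144.5878] 148 [ 7. 25.] [ 0.446 -0.153  0.016]
w [166.6413 145.    ] 92 [ 7.0692 13.9739] [ 0.458  -0.0199  0.016 ]
w [238.7838 199.6238] 925 [33. 34.] [0.547 0.073 0.016]
w [305.5206 337.396 ] 947 [28. 37.] [0.7992 0.1573 0.016 ]
wb [395.9267 242.7566] 9234 [ 71.9954 209.966 ] [0.5535 0.2452 0.2   ] [[298.5245056152344, 232.46414184570312], [504.8943176269531, 193.76980590820312], [518.1622314453125, 264.5320739746094], [311.7924499511719, 303.2264099121094]]
t [77.3805 78.0939] 2247 [0.8793 0.6413 0.016 ]
t [216.3561 122.9924] 264 [0.7834 0.1686 0.016 ]
t [235.1312 197.9457] 221 [0.5483 0.0725 0.016 ]
t [259.2188 230.4062] 32 [ 0.4582 -0.0144  0.016 ]
t [269.9286 239.8571] 42 [ 0.4339 -0.0501  0.016 ]
t [286.0476 241.381 ] 42 [ 0.4356 -0.0985  0.016 ]
tb [131.0048 159.9952] 209 [0.6238 0.4082 0.026 ]
tb [551.2836 214.2182] 275 [ 0.6191 -0.88    0.026 ]
tb [387.1708 237.5513] 439 [ 0.4843 -0.3952  0.026 ]
```

View pics/w13.png

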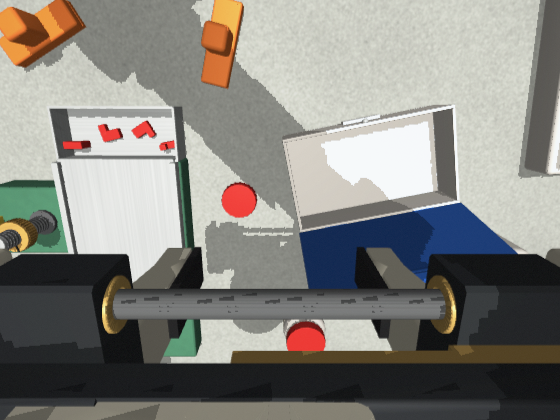

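The cap is confirmed at (0.548,0.073) by both views, the splinters are in the trough, and the box is empty. I'll go above the cap.

```bash
python3 g.py .548 .0727 .12 -90
```

```text
t 36.75 tcp [0.498  0.1366 0.3383] [-179.986    -0.1104  175.0205] j1,j6 [  37.0923 -132.0603]
  -> [0.548, 0.0727, 0.12, -90.0] pos [-55.8 -59.3 218.3] ang [  0.1  -0.1 -95. ]
```

Call:
{"fn": "apply_moves", "kwargs": {
  "deltas": [
    {"fingers": 80,"delta_pos": [-56,-59,60],"angular": [0,0,-40]},
    {"fingers": 80,"delta_pos": [-56,-59,60],"angular": [0,0,-40]},
    {"fingers": 80,"delta_pos": [-56,-59,60],"angular": [0,0,-40]},
    {"fingers": 80,"delta_pos": [-56,-59,120],"angular": [0,0,-80]},
    {"fingers": 80,"delta_pos": [-56,-59,120],"angular": [0,0,-80]},
    {"fingers": 80,"delta_pos": [-56,-59,120],"angular": [0,0,-80]},
    {"fingers": 80,"delta_pos": [-56,-59,160],"angular": [0,0,-80]},
    {"fingers": 80,"delta_pos": [-56,-59,218],"angular": [0,0,-95]},
    {"fingers": 80,"delta_pos": [-56,-59,218],"angular": [0,0,-95]},
    {"fingers": 80,"delta_pos": [-56,-59,218],"angular": [0,0,-95]}
  ]
}}

```text
clock: 37.75
tool_pos: [0.5468, 0.072, 0.1182]
orientation: [179.7, -0.1, -99.5]
force: [0.8, 0.5, 0.9]
opening: 0.0802
gripper_force: 0.0
```

Call:
{"fn": "apply_moves", "kwargs": {
  "deltas": [
    {"fingers": 80,"delta_pos": [0,0,0],"angular": [0,0,0]},
    {"fingers": 80,"delta_pos": [0,0,0],"angular": [0,0,0]}
  ]
}}

```text
clock: 37.95
tool_pos: [0.5488, 0.0734, 0.121]
orientation: [179.9, 0.0, -100.1]
force: [-0.5, -0.2, 0.6]
opening: 0.0801
gripper_force: 0.0
```

```bash
python3 - <<'E'
from h import *
im,c=shot('wrist')
for a,n,r in blobs(im,'red',60)[0]: print('w',a,n,np.array(r[1]),onz(c,*a,.016))
E
python3 g.py .548 .0727 .004 -90; python3 -c "
from h import *
print(ctrl.get_obs()['joint_pos'])"
```

```text
w [408.4893  16.3019] 795 [38.2613 32.4079] [ 0.4343 -0.048   0.016 ]
w [382.0534  72.7179] 468 [37.8439 14.5763] [ 0.4557 -0.0143  0.016 ]
w [277.9443 203.4871] 2946 [60. 62.] [0.5486 0.0709 0.016 ]
t 38.0 tcp [0.5488 0.0736 0.1211] [ 179.9454    0.0269 -100.0281] j1,j6 [ 27.869  -37.8552]
  -> [0.548, 0.0727, 0.004, -90.0] pos [  1.1   0.5 117.1] ang [  0.1   0.  -10. ]
[ 27.869   14.6026 -22.8123  -0.069  -52.6116 -37.8552]
```

Call:
{"fn": "apply_moves", "kwargs": {
  "deltas": [
    {"fingers": 80,"delta_pos": [1.5,0,40],"angular": [0,0,-8]},
    {"fingers": 80,"delta_pos": [1.5,0,80],"angular": [0,0,-10]},
    {"fingers": 80,"delta_pos": [1.5,0,105],"angular": [0,0,-10]},
    {"fingers": 80,"delta_pos": [1.5,0,115],"angular": [0,0,-10]},
    {"fingers": 80,"delta_pos": [1.5,0,116],"angular": [0,0,-10]},
    {"fingers": 65,"delta_pos": [1.5,0,116],"angular": [0,0,-10]},
    {"fingers": 50,"delta_pos": [1.5,0,116],"angular": [0,0,-10]},
    {"fingers": 35,"delta_pos": [1.5,0,116],"angular": [0,0,-10]},
    {"fingers": 30,"delta_pos": [1.5,0,116],"angular": [0,0,-10]},
    {"fingers": 30,"delta_pos": [1.5,0,116],"angular": [0,0,-10]}
  ]
}}

```text
clock: 39.0
tool_pos: [0.5486, 0.0731, 0.0052]
orientation: [180.0, 0.0, -89.7]
force: [-1.8, 0.3, 6.2]
opening: 0.051
gripper_force: 30.0
```

Call:
{"fn": "apply_moves", "kwargs": {
  "deltas": [
    {"fingers": 30,"delta_pos": [0,0,0],"angular": [0,0,0]},
    {"fingers": 30,"delta_pos": [0,0,0],"angular": [0,0,0]},
    {"fingers": 30,"delta_pos": [0,0,0],"angular": [0,0,0]}
  ]
}}

```text
clock: 39.3
tool_pos: [0.5486, 0.0731, 0.0052]
orientation: [179.9, 0.0, -89.7]
force: [-1.0, 0.0, 7.0]
opening: 0.0511
gripper_force: 30.0
```

Call:
{"fn": "apply_moves", "kwargs": {
  "deltas": [
    {"fingers": 30,"delta_pos": [0,0,-40],"angular": [0,0,0]},
    {"fingers": 30,"delta_pos": [0,0,-90],"angular": [0,0,0]},
    {"fingers": 30,"delta_pos": [0,0,-140],"angular": [0,0,0]},
    {"fingers": 30,"delta_pos": [0,0,-190],"angular": [0,0,0]},
    {"fingers": 30,"delta_pos": [0,0,-240],"angular": [0,0,0]},
    {"fingers": 30,"delta_pos": [0,0,-290],"angular": [0,0,0]},
    {"fingers": 30,"delta_pos": [0,0,-340],"angular": [0,0,0]},
    {"fingers": 30,"delta_pos": [0,0,-340],"angular": [0,0,0]}
  ]
}}

```text
clock: 40.1
tool_pos: [0.5514, 0.0729, 0.3526]
orientation: [-179.4, 0.2, -89.7]
force: [-0.3, 0.4, -0.2]
opening: 0.0511
gripper_force: 30.0
```

```bash
python3 g.py .52 .25 .345 5 .51 .262 .25 -172.5
```

```text
t 40.1 tcp [0.5514 0.0729 0.3526] [-179.425     0.189   -89.7047] j1,j6 [ 27.7801 -27.5006]
  -> [0.52, 0.25, 0.345, 5.0] pos [-177.2   30.5    7.8] ang [ -0.6  -0.3 -94.7]
  -> [0.51, 0.262, 0.25, -172.5] pos [-188.9   41.4  102.8] ang [-0.3  0.6 82.8]
```

Call:
{"fn": "apply_moves", "kwargs": {
  "deltas": [
    {"fingers": 30,"delta_pos": [-177,30,8],"angular": [0,0,-40]},
    {"fingers": 30,"delta_pos": [-177,30,8],"angular": [0,0,-40]},
    {"fingers": 30,"delta_pos": [-177,30,8],"angular": [0,0,-40]},
    {"fingers": 30,"delta_pos": [-177,30,8],"angular": [0,0,-40]},
    {"fingers": 30,"delta_pos": [-177,30,8],"angular": [0,0,-80]},
    {"fingers": 30,"delta_pos": [-177,30,8],"angular": [0,0,-80]},
    {"fingers": 30,"delta_pos": [-177,30,8],"angular": [0,0,-80]},
    {"fingers": 30,"delta_pos": [-177,30,8],"angular": [0,0,-80]},
    {"fingers": 30,"delta_pos": [-177,30,8],"angular": [0,0,-90]},
    {"fingers": 30,"delta_pos": [-177,30,8],"angular": [0,0,-90]}
  ]
}}

```text
clock: 41.1
tool_pos: [0.5177, 0.2496, 0.3362]
orientation: [180.0, 0.1, -3.4]
force: [1.0, 0.6, -0.4]
opening: 0.0511
gripper_force: 30.0
```

```bash
python3 - <<'E'
from h import *
im,c=shot('wrist','w14');print(pose()[:3,3],ctrl.get_obs()['orientation'])
for a,n,r in blobs(im,'red',40)[0]: print('w',a,n,np.array(r[1]),onz(c,*a,.016))
for a,n,r in blobs(im,'blue',60)[0]: print('wb',a,n,cv2.boxPoints(r).round().tolist())
print('behind-lid bench px',[proj(c,[x,y,0]).round() for x in(.62,.70) for y in(.2,.36)])
E
python3 g.py .51 .262 .25 -90 .51 .262 .25 -172.5
```

```text
[0.5177 0.2496 0.3362] [179.9957   0.1353  -2.8895]
w [465.5385 191.9077] 65 [ 7. 11.] [ 0.4574 -0.0245  0.016 ]
w [552.4037 196.5046] 109 [ 7. 14.] [ 0.4427 -0.1542  0.016 ]
w [513.3716 202.7064] 218 [15. 18.] [ 0.4364 -0.0977  0.016 ]
w [480.2476 204.9095] 210 [14.3108 18.3358] [ 0.4359 -0.0486  0.016 ]
w [278.5741 257.0546] 6192 [104.  73.] [0.3682 0.2582 0.016 ]
wb [75.3166 57.4913] 916 [[52.0, 65.0], [62.0, 38.0], [99.0, 50.0], [89.0, 78.0]]
wb [254.9842 106.145 ] 6980 [[122.0, 113.0], [374.0, 67.0], [380.0, 101.0], [128.0, 147.0]]
behind-lid bench px [array([309.,  86.]), array([196.,  93.]), array([308.,  22.]), array([188.,  30.])]
t 41.15 tcp [0.5177 0.2496 0.3362] [179.9957   0.1353  -2.8895] j1,j6 [45.1641 41.9634]
  -> [0.51, 0.262, 0.25, -90.0] pos [ -8.1 -12.   86.3] ang [ 0.1  0.1 87.1]
  -> [0.51, 0.262, 0.25, -172.5] pos [ -8.1 -12.   86.3] ang [  0.2   0.  169.6]
```

No red shows behind the lid, so there is only one cap. I'll turn back and put it in the box.

Call:
{"fn": "apply_moves", "kwargs": {
  "deltas": [
    {"fingers": 30,"delta_pos": [-8,-9,0],"angular": [0,0,40]},
    {"fingers": 30,"delta_pos": [-8,-9,0],"angular": [0,0,40]},
    {"fingers": 30,"delta_pos": [-8,-9,0],"angular": [0,0,40]},
    {"fingers": 30,"delta_pos": [-8,-9,0],"angular": [0,0,40]},
    {"fingers": 30,"delta_pos": [-8,-9,0],"angular": [0,0,40]},
    {"fingers": 30,"delta_pos": [-8,-9,0],"angular": [0,0,80]},
    {"fingers": 30,"delta_pos": [-8,-9,0],"angular": [0,0,80]},
    {"fingers": 30,"delta_pos": [-8,-9,0],"angular": [0,0,80]},
    {"fingers": 30,"delta_pos": [-8,-9,0],"angular": [0,0,80]},
    {"fingers": 30,"delta_pos": [-8,-9,0],"angular": [0,0,80]}
  ]
}}

```text
clock: 42.15
tool_pos: [0.5104, 0.259, 0.3363]
orientation: [179.9, 0.0, -84.3]
force: [0.4, -0.3, 0.3]
opening: 0.0513
gripper_force: 30.0
```

Call:
{"fn": "apply_moves", "kwargs": {
  "deltas": [
    {"fingers": 30,"delta_pos": [0,0,0],"angular": [0,0,40]},
    {"fingers": 30,"delta_pos": [0,0,0],"angular": [0,0,40]},
    {"fingers": 30,"delta_pos": [0,0,0],"angular": [0,0,40]},
    {"fingers": 30,"delta_pos": [0,0,0],"angular": [0,0,40]},
    {"fingers": 30,"delta_pos": [0,0,0],"angular": [0,0,80]},
    {"fingers": 30,"delta_pos": [0,0,0],"angular": [0,0,80]},
    {"fingers": 30,"delta_pos": [0,0,0],"angular": [0,0,80]},
    {"fingers": 30,"delta_pos": [0,0,0],"angular": [0,0,80]},
    {"fingers": 30,"delta_pos": [0,0,0],"angular": [0,0,89]},
    {"fingers": 30,"delta_pos": [0,0,0],"angular": [0,0,89]}
  ]
}}

```text
clock: 43.15
tool_pos: [0.5104, 0.259, 0.3363]
orientation: [180.0, -0.1, -170.3]
force: [-0.5, 1.1, -1.1]
opening: 0.0511
gripper_force: 30.0
```

```bash
python3 - <<'E'
from h import *
o=ctrl.get_obs();print(o['opening'],o['gripper_force'])
im,c=shot('wrist','w15')
# box corners predicted vs seen: print bright box extent on the row of the front wall
B=np.array([.511,.258]);a=np.radians(7.5);r=np.array([[np.cos(a),-np.sin(a)],[np.sin(a),np.cos(a)]])
for q in((-.065,-.11),(-.065,.11),(.065,-.11),(.065,.11)):
    w=B+r@np.array(q);print(q,w,proj(c,[*w,.062]).round(1))
for a_,n,rr in blobs(im,'blue',300)[0]: print(a_,n,cv2.boxPoints(rr).round().tolist())
E
python3 g.py .511 .258 .24 -172.5 .511 .258 .015 -172.5
```

```text
0.051063115662684 29.99002307653427
(-0.065, -0.11) [0.4609 0.1405] [192.  114.9]
(-0.065, 0.11) [0.4322 0.3586] [367. 122.]
(0.065, -0.11) [0.5898 0.1574] [195.4 213.7]
(0.065, 0.11) [0.5611 0.3755] [356.  219.6]
[210.5411 233.2769] 1885 [[162.0, 230.0], [245.0, 192.0], [263.0, 232.0], [180.0, 269.0]]
[341.7388 234.4336] 1160 [[300.0, 235.0], [312.0, 205.0], [387.0, 235.0], [374.0, 266.0]]
t 43.2 tcp [0.5104 0.259  0.3363] [ 179.9737   -0.1293 -170.8099] j1,j6 [  46.4178 -127.2104]
  -> [0.511, 0.258, 0.24, -172.5] pos [-0.6 -1.2 96.3] ang [ 0.  -0.1  1.7]
  -> [0.511, 0.258, 0.015, -172.5] pos [ -1.1  -1.3 321.3] ang [ 0.  -0.1  1.7]
```

Call:
{"fn": "apply_moves", "kwargs": {
  "deltas": [
    {"fingers": 30,"delta_pos": [0,-1,50],"angular": [0,0,1.7]},
    {"fingers": 30,"delta_pos": [0,-1,100],"angular": [0,0,1.7]},
    {"fingers": 30,"delta_pos": [0,-1,150],"angular": [0,0,1.7]},
    {"fingers": 30,"delta_pos": [0,-1,200],"angular": [0,0,1.7]},
    {"fingers": 30,"delta_pos": [0,-1,245],"angular": [0,0,1.7]},
    {"fingers": 30,"delta_pos": [0,-1,280],"angular": [0,0,1.7]},
    {"fingers": 30,"delta_pos": [0,-1,305],"angular": [0,0,1.7]},
    {"fingers": 30,"delta_pos": [0,-1,318],"angular": [0,0,1.7]},
    {"fingers": 30,"delta_pos": [0,-1,321],"angular": [0,0,1.7]},
    {"fingers": 30,"delta_pos": [0,-1,321],"angular": [0,0,1.7]}
  ]
}}

```text
clock: 44.2
tool_pos: [0.5105, 0.2585, 0.0159]
orientation: [180.0, -0.1, -171.4]
force: [0.4, -1.0, 0.6]
opening: 0.0508
gripper_force: 30.0
```

Call:
{"fn": "apply_moves", "kwargs": {
  "deltas": [
    {"fingers": 66,"delta_pos": [0,0,0],"angular": [0,0,0]},
    {"fingers": 66,"delta_pos": [0,0,0],"angular": [0,0,0]},
    {"fingers": 66,"delta_pos": [0,0,0],"angular": [0,0,0]},
    {"fingers": 66,"delta_pos": [0,0,-50],"angular": [0,0,0]},
    {"fingers": 66,"delta_pos": [0,0,-100],"angular": [0,0,0]},
    {"fingers": 66,"delta_pos": [0,0,-150],"angular": [0,0,0]},
    {"fingers": 20,"delta_pos": [0,0,-200],"angular": [0,0,0]},
    {"fingers": 0,"delta_pos": [0,0,-250],"angular": [0,0,0]},
    {"fingers": 0,"delta_pos": [0,0,-270],"angular": [0,0,0]},
    {"fingers": 0,"delta_pos": [0,0,-270],"angular": [0,0,0]}
  ]
}}

```text
clock: 45.2
tool_pos: [0.512, 0.259, 0.2905]
orientation: [179.7, 0.3, -171.4]
force: [0.7, 0.7, -0.5]
opening: 0.0395
gripper_force: 0.0
```

Run:
```python
from h import *
im,c=shot('wrist','w16');print(pose()[:3,3],ctrl.get_obs()['orientation'])
for a,n,r in blobs(im,'red',40)[0]: print('w',a,n,np.array(r[1]),onz(c,*a,.02))
for a,n,r in blobs(im,'blue',300)[0]: print('wb',a,n,cv2.boxPoints(r).round().tolist())
im,c=shot('top','t16')
h=cv2.cvtColor(im,cv2.COLOR_RGB2HSV)
for a,n,r in blobs(im,'red',30)[0]:
    if a[0]<345: print('t',a,n,onz(c,*a,.022))
for a,n,r in blobs(im,'blue',100)[0]: print('tb',a,n,cv2.boxPoints(r).round().tolist())
im,c=shot('side','s16')
for a,n,r in blobs(im,'blue',100)[0]: print('sb',a,n,cv2.boxPoints(r).round().tolist())
```

```text
[0.511  0.2586 0.2878] [ 179.8157    0.0912 -171.4241]
w [ 1.7308 63.0385] 52 [11.  4.] [ 0.4361 -0.0824  0.02  ]
w [34.0951 66.337 ] 368 [21.355 23.769] [ 0.434  -0.0449  0.02  ]
w [53.4045 90.4494] 89 [ 7. 13.] [ 0.4581 -0.0237  0.02  ]
w [277.8542 165.9064] 1207 [38. 39.] [0.5087 0.2586 0.02  ]
w [511.4976 340.0813] 824 [25.4662 37.8356] [0.7232 0.6558 0.02  ]
wb [274.598 251.133] 7325 [[174.0, 286.0], [176.0, 223.0], [377.0, 230.0], [375.0, 292.0]]
t [105.1018  72.236 ] 1140 [0.9085 0.5536 0.022 ]
t [216.4882 122.7008] 254 [0.7819 0.1672 0.022 ]
t [172.1585 201.8907] 183 [0.5099 0.2591 0.022 ]
t [259.2188 230.4062] 32 [ 0.4572 -0.0148  0.022 ]
t [269.9286 239.8571] 42 [ 0.433  -0.0504  0.022 ]
t [286.0465 241.4186] 43 [ 0.4345 -0.0985  0.022 ]
tb [552.0944 218.5389] 180 [[541.0, 208.0], [559.0, 208.0], [559.0, 231.0], [541.0, 231.0]]
tb [387.1515 237.4802] 429 [[368.0, 240.0], [371.0, 226.0], [406.0, 233.0], [403.0, 247.0]]
sb [308.4316 283.3162] 234 [[299.0, 272.0], [311.0, 268.0], [320.0, 293.0], [307.0, 297.0]]
```

The cap is in the box at (0.509,0.259). Before closing I'll check the out-of-reach red object numerically for size and shape, and work out the lid approach.

Run:
```python
from h import *
im=cv2.imread('pics/w16.png')[:,:,::-1]
T=np.eye(4);T[:3,:3]=R.from_euler('xyz',[179.8157,.0912,-171.4241],degrees=True).as_matrix();T[:3,3]=[.511,.2586,.2878]
p=ctrl.camera_params('wrist');c=(p,T@p['mount'])
hsv=cv2.cvtColor(im,cv2.COLOR_RGB2HSV);m=(((hsv[...,0]<6)|(hsv[...,0]>172))&(hsv[...,1]>120)&(hsv[...,2]>40)).astype(np.uint8)
n,l,s,ce=cv2.connectedComponentsWithStats(m)
for i in range(1,n):
    if s[i,4]>300:
        q=cv2.findContours((l==i).astype(np.uint8),0,2)[0][0][:,0];w=np.array([onz(c,*v,.018)[:2] for v in q])
        print(ce[i],s[i],'world extent',w.min(0),w.max(0),w.max(0)-w.min(0))
x,y,ww,hh=s[l[340,511]][:4];print(im[y:y+hh:3,x:x+ww:3,0])
# lid geometry: lid corner pixels in this view -> angle check
for phi in(1.7,1.8,1.9,1.95):
    B=np.array([.511,.258]);a=np.radians(7.5);e=np.array([np.cos(a),np.sin(a)])
    P=lambda y_:np.append(B+e*(.065+.134*np.cos(np.pi-phi)*1-0),0)
    out=[]
    for yy in(-.112,.112):
        X=.065-.134*np.cos(phi);Z=.063+.134*np.sin(phi);w=B+e*X+np.array([-e[1],e[0]])*yy;out.append(proj(c,[*w,Z]).round())
    print(phi,out)
```

```text
[34.2253 66.562 ] [ 19  57  30  21 395] world extent [ 0.4205 -0.0635] [ 0.4424 -0.0301] [0.0219 0.0334]
[277.7112 165.7876] [ 258  146   40   40 1243] world extent [0.481 0.232] [0.5328 0.2829] [0.0518 0.0509]
[511.5272 339.9704] [497 321  30  42 846] world extent [0.6888 0.6271] [0.759  0.6776] [0.0702 0.0505]
[[ 37  37 120 157 196 204 218 211 208 213]
 [ 39  40 111 111 111 111 112 163 211 218]
 [ 40  43 112 112 113 113 112 112 113 127]
 [ 39  91 113 113 113 114 115 114 115 115]
 [ 40 112 114 115 116 116 116 115 116 115]
 [ 37 117 116 117 116 118 118 118 117 118]
 [ 40 140 123 118 119 117 119 120 119 111]
 [ 71 142 165 177 149 122 120 120 120  93]
 [108 150 169 185 202 219 224 205 184  91]
 [ 88 145 175 190 205 218 226 233 236  90]
 [ 88  88 166 195 210 221 228 233 198  90]
 [ 89  88  87 188 216 223 229 235 107  90]
 [ 89  87  88  87 218 225 231 235  91  90]
 [ 87  89  88  88  87 225 233 236  91  90]]
1.7 [array([145., 300.]), array([406., 304.])]
1.8 [array([148., 312.]), array([403., 315.])]
1.9 [array([151., 322.]), array([400., 325.])]
1.95 [array([152., 326.]), array([398., 329.])]
```

That object is a cylinder on its side (70×50 mm footprint), not a flat cap, and it is out of reach, so it stays. Next I'll go behind the lid with the fingers shut.

Call:
{"fn": "apply_moves", "kwargs": {
  "deltas": [
    {"fingers": 0,"delta_pos": [-45,0,0],"angular": [0,0,1]},
    {"fingers": 0,"delta_pos": [-90,0,0],"angular": [0,0,1]},
    {"fingers": 0,"delta_pos": [-138,0,0],"angular": [0,0,1]},
    {"fingers": 0,"delta_pos": [-138,0,0],"angular": [0,0,1]},
    {"fingers": 0,"delta_pos": [-138,0,0],"angular": [0,0,1]},
    {"fingers": 0,"delta_pos": [-138,0,40],"angular": [0,0,1]},
    {"fingers": 0,"delta_pos": [-138,0,80],"angular": [0,0,1]},
    {"fingers": 0,"delta_pos": [-138,0,115],"angular": [0,0,1]},
    {"fingers": 0,"delta_pos": [-138,0,122],"angular": [0,0,1]},
    {"fingers": 0,"delta_pos": [-138,0,122],"angular": [0,0,1]}
  ]
}}

```text
clock: 46.35
tool_pos: [0.6458, 0.2784, 0.1628]
orientation: [-179.9, -0.2, -172.4]
force: [0.3, 0.1, 0.6]
opening: 0.0007
gripper_force: 0.0
```

```bash
cat > lid.py <<'E'
from g import *
B=np.array([.511,.258]);a=np.radians(7.5);e=np.array([np.cos(a),np.sin(a)]);f=np.array([-e[1],e[0]])
T=pose();v=T[:2,3]-B;print('box x,y',v@e,v@f,'z',T[2,3],ctrl.get_obs()['force'],ctrl.get_obs()['orientation'])
for ph,d,s in((1.85,14,112),(1.7,13,112),(1.5,12,113),(1.3,11,114),(1.1,10,115),(.9,9,116),(.7,8,117),(.5,7,118),(.3,6,118),(.15,5,118),(.05,4,118),(0,3,118),(-.03,2,118)):
    x=65-s*np.cos(ph)+d*np.sin(ph);z=63+s*np.sin(ph)+d*np.cos(ph)
    print(ph,'tool dx,dz',round(1000*(v@e)-x,1),round(1000*T[2,3]-z,1),'z',round(z,1))
E
python3 lid.py
```

```text
box x,y 0.1363555798673103 0.002657437122254503 z 0.16280340916133038 [0.2594 0.0908 0.5903] [-179.9444   -0.2102 -172.3858]
1.85 tool dx,dz 27.0 -4.0 z 166.8
1.7 tool dx,dz 44.0 -9.6 z 172.4
1.5 tool dx,dz 67.4 -13.8 z 176.6
1.3 tool dx,dz 91.3 -13.0 z 175.8
1.1 tool dx,dz 114.6 -7.2 z 170.0
0.9 tool dx,dz 136.4 3.3 z 159.5
0.7 tool dx,dz 155.7 18.3 z 144.5
0.5 tool dx,dz 171.6 37.1 z 125.7
0.3 tool dx,dz 182.3 59.2 z 103.6
0.15 tool dx,dz 187.3 77.2 z 85.6
0.05 tool dx,dz 189.0 89.9 z 72.9
0 tool dx,dz 189.4 96.8 z 66.0
-0.03 tool dx,dz 189.4 101.3 z 61.5
```

No contact yet. I'll sweep the lid forward along its arc.

Call:
{"fn": "apply_moves", "kwargs": {
  "deltas": [
    {"fingers": 0,"delta_pos": [14,0,-2],"angular": [0,0,0]},
    {"fingers": 0,"delta_pos": [27,0,-4],"angular": [0,0,0]},
    {"fingers": 0,"delta_pos": [44,0,-10],"angular": [0,0,0]},
    {"fingers": 0,"delta_pos": [67,0,-14],"angular": [0,0,0]},
    {"fingers": 0,"delta_pos": [80,0,-14],"angular": [0,0,0]},
    {"fingers": 0,"delta_pos": [92,0,-13],"angular": [0,0,0]},
    {"fingers": 0,"delta_pos": [104,0,-10],"angular": [0,0,0]},
    {"fingers": 0,"delta_pos": [115,0,-7],"angular": [0,0,0]}
  ]
}}

```text
clock: 47.15
tool_pos: [0.5323, 0.2637, 0.1705]
orientation: [180.0, -0.1, -172.4]
force: [2.0, 1.3, -1.3]
opening: 0.0004
gripper_force: 0.6
```

```bash
python3 - <<'E'
from h import *
for n in('top','side'):
    im,c=shot(n)
    for a,k,r in blobs(im,'blue',100)[0]: print(n,a,k,cv2.boxPoints(r).round().tolist())
E
python3 lid.py
```

```text
top [157.6879 190.5106] 141 [[149.0, 186.0], [166.0, 186.0], [166.0, 194.0], [149.0, 194.0]]
top [551.6571 217.0619] 210 [[538.0, 210.0], [557.0, 201.0], [570.0, 227.0], [551.0, 236.0]]
top [387.1419 237.486 ] 430 [[368.0, 240.0], [371.0, 226.0], [406.0, 233.0], [403.0, 247.0]]
side [308.4473 283.2827] 237 [[299.0, 272.0], [311.0, 268.0], [320.0, 293.0], [307.0, 297.0]]
box x,y 0.020905059153995764 0.0024865316101776286 z 0.16996939871568323 [ 0.3864  0.3729 -0.5976] [-179.9965   -0.1811 -172.4002]
1.85 tool dx,dz -88.4 3.2 z 166.8
1.7 tool dx,dz -71.4 -2.4 z 172.4
1.5 tool dx,dz -48.1 -6.6 z 176.6
1.3 tool dx,dz -24.2 -5.8 z 175.8
1.1 tool dx,dz -0.8 -0.1 z 170.0
0.9 tool dx,dz 21.0 10.5 z 159.5
0.7 tool dx,dz 40.2 25.5 z 144.5
0.5 tool dx,dz 56.1 44.3 z 125.7
0.3 tool dx,dz 66.9 66.4 z 103.6
0.15 tool dx,dz 71.8 84.4 z 85.6
0.05 tool dx,dz 73.6 97.1 z 72.9
0 tool dx,dz 73.9 104.0 z 66.0
-0.03 tool dx,dz 73.9 108.5 z 61.5
```

Call:
{"fn": "apply_moves", "kwargs": {
  "deltas": [
    {"fingers": 0,"delta_pos": [11,0,5],"angular": [0,0,0]},
    {"fingers": 0,"delta_pos": [21,0,10],"angular": [0,0,0]},
    {"fingers": 0,"delta_pos": [31,0,18],"angular": [0,0,0]},
    {"fingers": 0,"delta_pos": [40,0,26],"angular": [0,0,0]},
    {"fingers": 0,"delta_pos": [48,0,35],"angular": [0,0,0]},
    {"fingers": 0,"delta_pos": [56,0,44],"angular": [0,0,0]},
    {"fingers": 0,"delta_pos": [62,0,55],"angular": [0,0,0]},
    {"fingers": 0,"delta_pos": [67,0,66],"angular": [0,0,0]},
    {"fingers": 0,"delta_pos": [70,0,76],"angular": [0,0,0]},
    {"fingers": 0,"delta_pos": [72,0,84],"angular": [0,0,0]}
  ]
}}

```text
clock: 48.25
tool_pos: [0.461, 0.2541, 0.0856]
orientation: [180.0, -0.1, -172.4]
force: [0.4, 1.7, 2.4]
opening: 0.0001
gripper_force: 0.9
```

Call:
{"fn": "apply_moves", "kwargs": {
  "deltas": [
    {"fingers": 0,"delta_pos": [1,0,7],"angular": [0,0,0]},
    {"fingers": 0,"delta_pos": [2,0,13],"angular": [0,0,0]},
    {"fingers": 0,"delta_pos": [2,0,17],"angular": [0,0,0]},
    {"fingers": 0,"delta_pos": [2,0,20],"angular": [0,0,0]}
  ]
}}

```text
clock: 48.65
tool_pos: [0.4593, 0.2539, 0.0669]
orientation: [180.0, -0.1, -172.4]
force: [-12.6, -0.9, 37.2]
opening: 0.0003
gripper_force: 18.2
```

Call:
{"fn": "apply_moves", "kwargs": {
  "deltas": [
    {"fingers": 0,"delta_pos": [0,0,0],"angular": [0,0,0]},
    {"fingers": 0,"delta_pos": [0,0,-20],"angular": [0,0,0]},
    {"fingers": 0,"delta_pos": [0,0,-60],"angular": [0,0,0]},
    {"fingers": 0,"delta_pos": [0,0,-110],"angular": [0,0,0]},
    {"fingers": 0,"delta_pos": [30,0,-160],"angular": [0,0,0]},
    {"fingers": 0,"delta_pos": [30,0,-210],"angular": [0,0,0]},
    {"fingers": 0,"delta_pos": [30,0,-230],"angular": [0,0,0]},
    {"fingers": 0,"delta_pos": [30,0,-230],"angular": [0,0,0]}
  ]
}}

```text
clock: 49.45
tool_pos: [0.4312, 0.2508, 0.301]
orientation: [179.7, 0.2, -172.4]
force: [-0.5, 0.1, -0.5]
opening: 0.0007
gripper_force: 0.0
```

Run:
```python
from h import *
o=ctrl.get_obs();print(o['tool_pos'],o['force'],o['clock'])
im,c=shot('wrist','w20')
h=cv2.cvtColor(im,cv2.COLOR_RGB2HSV);m=((h[...,0]>105)&(h[...,0]<130)&(h[...,1]>120)&(h[...,2]>30)).astype(np.uint8);m[245:]=0
n,l,s,ce=cv2.connectedComponentsWithStats(m);i=1+np.argmax(s[1:,4]);print(ce[i],s[i])
q=cv2.minAreaRect(cv2.findContours((l==i).astype(np.uint8),0,2)[0][0]);print(cv2.boxPoints(q).round(),[onz(c,*v,.066)[:2] for v in cv2.boxPoints(q)])
for a,k,r in blobs(im,'red',40)[0]: print('red',a,k)
im,c=shot('top','t20')
for a,k,r in blobs(im,'blue',60)[0]: print('top',a,k,[onz(c,*v,.066)[:2].round(3).tolist() for v in cv2.boxPoints(r)])
for a,k,r in blobs(im,'red',25)[0]: print('tr',a.round(1),k,onz(c,*a,.018)[:2])
```

```text
[0.4312 0.2508 0.301 ] [-0.5225  0.0624 -0.4634] 49.45
[276.9204 213.6331] [  186   175   185    70 10955]
[[186. 175.]
 [370. 175.]
 [370. 244.]
 [186. 244.]] [array([0.4467, 0.1419]), array([0.4177, 0.3606]), array([0.5057, 0.3797]), array([0.5364, 0.1465])]
red [ 11.1644 133.9007] 292
red [ 50.9007 138.661 ] 292
red [ 69.7667 160.0667] 90
red [491.1053 360.4737] 95
top [109.0606 134.8485] 66 [[0.693, 0.49], [0.696, 0.466], [0.67, 0.46], [0.667, 0.484]]
top [182.6497 199.0232] 1810 [[0.429, 0.362], [0.576, 0.384], [0.593, 0.158], [0.446, 0.141]]
top [553.     217.6923] 182 [[0.551, -0.833], [0.629, -0.833], [0.635, -0.879], [0.557, -0.878]]
top [387.1419 237.486 ] 430 [[0.462, -0.333], [0.504, -0.338], [0.497, -0.439], [0.454, -0.433]]
tr [86.1 79.2] 2955 [0.878  0.6114]
tr [216.3 122.8] 260 [0.7831 0.1684]
tr [382.2 167.7] 281 [ 0.7026 -0.3651]
tr [457.8 172. ] 284 [ 0.7188 -0.5982]
tr [492.3 176.1] 289 [ 0.7194 -0.7046]
tr [456.6 201.9] 291 [ 0.6229 -0.5983]
tr [491.6 206.3] 304 [ 0.6229 -0.7047]
tr [345.4 206.7] 34 [ 0.5641 -0.2637]
tr [455.3 232.5] 308 [ 0.5275 -0.5984]
tr [259.2 230.4] 32 [ 0.4578 -0.0146]
tr [490.8 237.1] 310 [ 0.5272 -0.7046]
tr [269.9 239.9] 42 [ 0.4336 -0.0502]
tr [286.1 241.5] 44 [ 0.435  -0.0986]
tr [302.5 239.4] 25 [ 0.4474 -0.1466]
tr [423.4 279.5] 329 [ 0.3756 -0.5118]
```

```bash
python3 -c "
from plant import ctrl
print(ctrl.close_job())"
```

```text
the job is handed in; nothing more can be done
None
```

I've handed the job in at about 50 s of the 210 s, and the result isn't known yet: all four splinters are in the trough, the scraper is on its mat, the collar is level with the index to within about 1 mm by the camera checks, and the one loose cap is in the box with its lid shut.

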